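Grip a bottle in the bench ratchet clamp

TASK

Stand the brown screw-cap bottle upright on the clamp's base plate between its jaws and let go. Then squeeze and release the clamp's ratchet trigger, again and again, until the sliding jaw holds the bottle firmly against the V jaw; the bottle is glass, so never squeeze hard enough to crush it, and leave the other things on the bench where they are.

Things in the scene. Friction and masses are not known exactly. Their poses are not given: they have to be found in the camera images.
- bottle: Brown glass bottle with a black screw cap, round, 60 mm in diameter over its straight lower part (up to about 75 mm), 118 mm high, about 0.26 kg; starts upright on the counter. Origin: centre of its underside, z up along its axis.
- clamp: Grey bench clamp screwed to the counter. Origin on the counter under it; local +y runs along the bar from the handles to the fixed jaw, z up. Base plate 80 mm wide (x), y = -150 to +125 mm, 8 mm thick. The fixed V jaw (two faces at 30 degrees to local x, tops 54 mm above the counter) is at the +y end. Handles stand up at y = -134 to -79 mm, tops 128 mm above the counter; nothing rises behind them.
- seat (a point): Centre of the bottle's place on the base plate (8 mm above the counter, at local y = 75 mm) once the bottle lies in the V jaw; axes as the clamp's.
- jaw_face (a point): Centre of the rubber face (40 mm wide, 36 mm high, 36 mm above the counter) of the sliding jaw; it faces local +y. At the start it is 48 to 64 mm short of the seat centre, along y: room for the bottle with 18 to 34 mm to spare.
- jaw_pad: The rubber-faced pad of the sliding jaw, a stiff spring pad (15 N per mm) that presses the bottle. Origin moves along y with the jaw; axes as the clamp's.
- ram (a joint): Travel of the sliding jaw from fully open (0) towards the fixed jaw, m, up to 0.046; starts at 0.006 to 0.022; at about 0.040 the pad meets a bottle in the V. A friction brake (14 N) holds it wherever the trigger leaves it, so it keeps a clamping force of up to about 12 N. It is not to be pushed by hand.
- trigger (a joint): Trigger angle, rad: 0 released (a spring returns it), 0.42 fully squeezed. A pawl turns a full squeeze into about 6 mm of jaw travel and slips back over 6 mm teeth on release; the start may be idle. Leverage about 2.5: a free jaw takes 8 to 11 N at the trigger, a good firm clamping 14 to 17 N, where the trigger stalls part way (below 0.38); above 20 N, or squeezed on to the end, the bottle is in danger.
- trigger_face (a point): Middle of the outer (local +y) side of the trigger's black barrel, 36 mm long across the clamp, 12 mm thick, 121 mm above the counter; the trigger's pivot lies 50 mm below. Squeezing moves it 21 mm towards local -y, to the grip.
- grip_face (a point): Middle of the outer (local -y) side of the fixed grip's black barrel, same size and height as the trigger's. Over both outer sides the handles measure 55 mm released and 35 mm fully squeezed. Only the trigger side moves.
- reagent: Bystander: white square plastic bottle with a cap, 48x56x88 mm; origin at the centre of its underside.
- tape_roll: Bystander: roll of tape lying flat, 69 mm across, 18 mm high; origin at the centre of its underside.
- calculator: Bystander: pocket calculator, 112x68x16 mm; origin at the centre of its underside.
- strip_box: Bystander: upright carton, 62x62x105 mm; origin at the centre of its underside.
- dish: Bystander: clear flat round dish, 58 mm across, 12 mm high; origin at the centre of its underside.
Mind the look-alikes: they are no part of the job. What is shaped like the bottle but purple or red is not meant.

How it is judged:
By the outcome, as a careful person would: the job done as asked, in the order asked, and still so for the second after the job is handed in, with the robot touching nothing.
It also fails if it takes over 72 s, if anything falls off the work surface, if the arm or the gripper's body presses on something with over 40 N, if the wrist force passes 120 N, or if a joint passes its speed limit or range.

ROBOT

A 7-joint arm with a two-finger parallel gripper is mounted at the origin on a cart in front of the work surface, level with it; the furniture and walls round the work are solid. World frame = base frame: x ahead of the robot, y to its left, z up, the work surface at z = 0. Lengths are in m, angles in degrees, forces in N, time in s.
With the tool pointing down it reaches from about 0.425 to 0.875 m from the base axis. Payload 4.7 kg.
Tool frame: the origin (TCP) lies at the very end of the fingers, on their centre line; the grasp point (between the pads) lies env.tcp_to_grasp behind it (env.tcp_to_grasp is the distance from the TCP to the grasp point, in m); z points along the fingers, x is the direction in which the jaws open and shut, and the axes are right-handed (so a half turn about z gives the same grasp; the last joint's range is limited). The gripper opens to 87 mm and grips with 3 to 60 N. Pads are 19 mm wide; open, the fingers measure 117 mm over their backs; the gripper's body (75 mm by 190 mm) begins 51 mm behind the grasp point.
Start: joints at [76.61, 18.392, -4.016, 83.108, 1.295, 78.541, -3.26], TCP at [0.159, -0.63, 0.196] pointing down, gripper open.
Joint ranges: [-163.93, 163.93], [-17.29, 119.83], [-79.2, 71.16], [3.27, 140.29], [-89.18, 269.18], [5.43, 117.66], [-154.24, 154.24]. Speed limits (degrees/s): [147.25, 147.25, 180, 180, 180, 180, 180].

INTERFACE

Orientations are given as [roll, pitch, yaw] about the fixed x, y, z axes, in that order (R = Rz(yaw) Ry(pitch) Rx(roll)).
In Python, from cell import env gives the robot as it stands. The module is installed in compiled form; this text tells all that it offers.
- The arm moves only by the tool send_rows, never from a script. Its argument "steps" is a list of rows, each a list of 3 entries, a list of its own where there are three numbers: the shift along the tool's x, y, z in m, then the turn, a rotation vector about the tool's x, y, z in rad, then the finger opening in m, from 0 to 0.087. A call has exactly 5 rows; each row is the pose to reach, as a shift and turn from the pose commanded when the call began, along the tool's axes at that moment; what a row does not reach only later rows make up. A row lasts 1/12 s, in which the tool goes at most 41.7 mm and 7.16 degrees, less where a joint would pass 70% of its speed; a pose out of reach is approached as far as the arm can. A call with a gripper value outside its range is refused whole. The fingers move at their own pace and stop on an object; "grip_force" is the grip in N (left out, the last holds). Time passes only in rows, so rows that repeat a pose let the fingers close, or fill a call up. It gives the time, the measured TCP pose, the force and the opening at its end, in the units of the state.
- env.get_obs(): the state, without advancing time (a new reading comes with each control period).
- env.read_camera(name): name is "side" or "top" or "wrist"; returns a dict with "pixels" (400x640x3 uint8, red, green, blue), "fx", "fy", "cx", "cy" (pixels), "position" and "rotation" of the camera in the world. Camera axes: x right, y up, looking along -z (the intrinsics and any distortion apply to the point x, -y, -z); pixel columns grow to the right and rows downward; lengths in m; the calibration is good to about 2 mm. The wrist camera is an equidistant fisheye: a pixel r from the principal point sees the ray r / f radians off the axis. A picture is of the moment at which its call begins. There is no depth.
- env.sign_off(): hands the job in, once; it reports no verdict.
The state is a dict: "time_s": time; "qpos": joint angles; "joint_velocities": joint speeds; "effort": joint torques, N m; "tool_pos": TCP position; "tool_rot": TCP orientation; "force": force on the tool from outside, world axes, zero at the start; "wrist_torque": the same for the moment, N m; "grip_width": finger opening in m.
Only numpy, scipy, OpenCV 4.12 (cv2) and the standard library are available. Lean on these libraries where they do the work, as an engineer would, in place of code of your own. Each camera call takes 0.05 s, during which the arm holds its last target.

## Working session

There is one attempt and no reset: what is moved stays moved. The work goes in short steps, Python scripts to look and compute and a tool call to move; the robot and the scene stay as the last step left them, time stands still between calls to the robot, and variables do not carry over. Pictures are saved under pics/ and viewed, and the job is handed in when it is done.

Besides the shell and the picture viewer there is one more tool, called after "Request:" by a JSON object that holds its "name" and its "arguments", one argument or row to a line. send_rows: Moves the arm, as the interface text tells. Its arguments: {"type":"object","properties":{"steps":{"type":"array"},"grip_force":{"type":"number"}},"required":["steps"]}

```bash
mkdir -p pics; python3 - <<'E'
from cell import env
import cv2
print(env.tcp_to_grasp)
o=env.get_obs()
for k,v in o.items(): print(k,v)
for n in ["side","top","wrist"]:
    c=env.read_camera(n)
    cv2.imwrite(f"pics/{n}0.png",c["pixels"][:,:,::-1])
    print(n,[c[k] for k in ("fx","fy","cx","cy")],c["position"],c["rotation"], [k for k in c])
E
```

```text
0.0187
time_s 0.0
qpos [76.61078786 18.43919552 -4.01672427 83.17567345  1.29397961 78.54056844
 -3.2587602 ]
joint_velocities [ 0.08692378 -0.04849906  0.06785341 -0.05167157 -0.08093072 -0.01848433
 -0.0624126 ]
effort [-8.23513310e-04 -4.91282737e+01 -4.04027542e-01 -3.12526989e+01
 -6.39628479e-02  4.37894999e-02  1.86627576e-04]
tool_pos [ 0.15923508 -0.62956367  0.19515342]
tool_rot [ 1.79995588e+02  1.10244544e-01 -7.57988574e+01]
force [ 0.84811934 -0.59932519  1.08796233]
wrist_torque [-0.01685147  0.00800221  0.02482637]
grip_width 0.08712967395675626
side [405.9001603331889, 405.9001603331889, 312.34930067882425, 197.79056095056532] [ 0.54974146 -0.93916363  0.54761923] [6.55926421e+01 4.59146792e-02 1.14138462e-01] ['pixels', 'fx', 'fy', 'cx', 'cy', 'position', 'rotation']
top [414.5436997625838, 414.5436997625838, 318.23384475655524, 195.50985320908055] [0.50380027 0.04175161 1.1912686 ] [  1.84748226  -1.44709252 -89.03393156] ['pixels', 'fx', 'fy', 'cx', 'cy', 'position', 'rotation']
wrist [309.70691628693146, 309.70691628693146, 317.91070269829777, 196.82221341832113] [ 0.23380924 -0.6101403   0.38438321] [-16.31132395   0.11840858 -75.8241178 ] ['pixels', 'fx', 'fy', 'cx', 'cy', 'position', 'rotation']
```

View pics/side0.png

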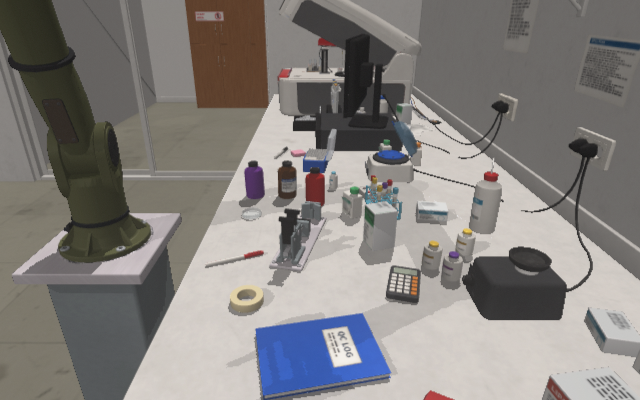

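View pics/top0.png

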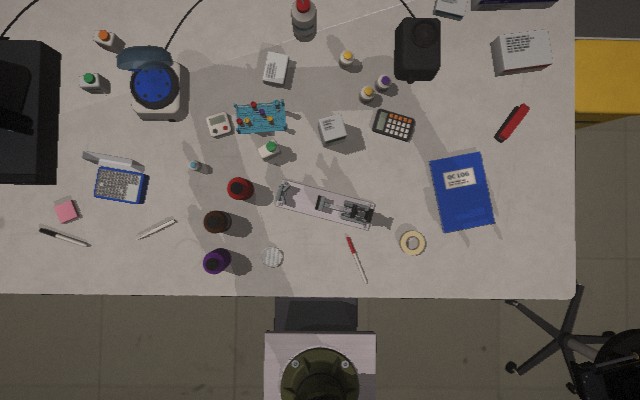

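View pics/wrist0.png

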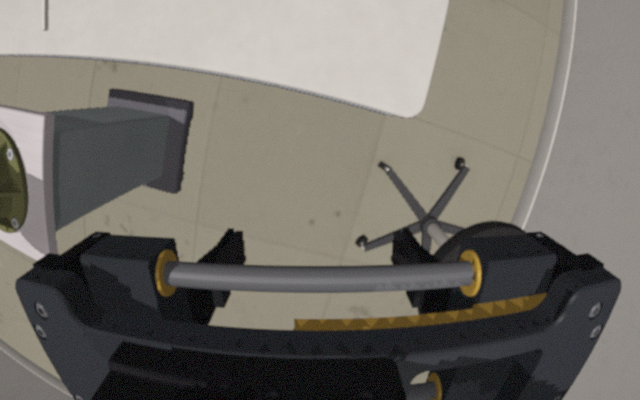

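The side view shows the purple, brown and red bottles at (255,180), (287,180) and (315,187). In the top view the brown one is at (216,222), and the clamp runs from its V jaw (283,195) to its handles (355,210). Next I'll zoom in and measure.

```bash
cat > h.py <<'E'
import numpy as np, cv2
from scipy.spatial.transform import Rotation as R
def cam(c):
    return R.from_euler('xyz',c["rotation"],degrees=True).as_matrix(), np.array(c["position"])
def proj(c,P,fish=False):
    M,p=cam(c); q=(np.atleast_2d(P)-p)@M; x,y,z=q[:,0],-q[:,1],-q[:,2]
    if fish:
        r=np.hypot(x,y); th=np.arctan2(r,z); s=th/np.maximum(r,1e-9)
        return np.c_[c["cx"]+c["fx"]*x*s, c["cy"]+c["fy"]*y*s]
    return np.c_[c["cx"]+c["fx"]*x/z, c["cy"]+c["fy"]*y/z]
def ray(c,u,v,fish=False):
    M,p=cam(c); a=(u-c["cx"])/c["fx"]; b=(v-c["cy"])/c["fy"]
    if fish:
        th=np.hypot(a,b); s=np.sin(th)/max(th,1e-9); d=np.array([a*s,-b*s,-np.cos(th)])
    else: d=np.array([a,-b,-1.])
    return p,M@d
def at_z(c,u,v,z,fish=False):
    p,d=ray(c,u,v,fish); return p+d*(z-p[2])/d[2]
E
python3 - <<'E'
import cv2
from h import *
from cell import env
c=env.read_camera("top"); im=c["pixels"][:,:,::-1]
cv2.imwrite("pics/topz.png",cv2.resize(im[150:290,190:390],None,fx=4,fy=4,interpolation=cv2.INTER_CUBIC))
s=env.read_camera("side"); im=s["pixels"][:,:,::-1]
cv2.imwrite("pics/sidez.png",cv2.resize(im[140:290,235:385],None,fx=4,fy=4,interpolation=cv2.INTER_CUBIC))
import pickle; pickle.dump((c,s),open("c0.pkl","wb"))
E
```

```text
(no output)
```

View pics/topz.png

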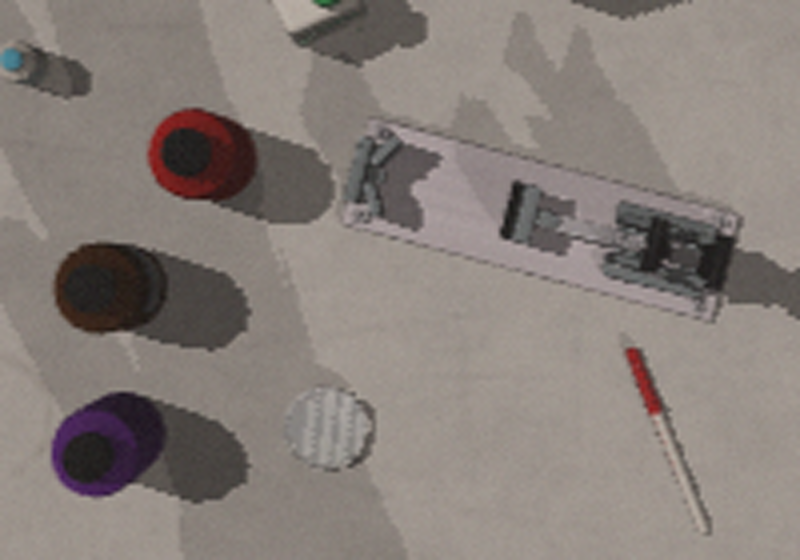

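View pics/sidez.png

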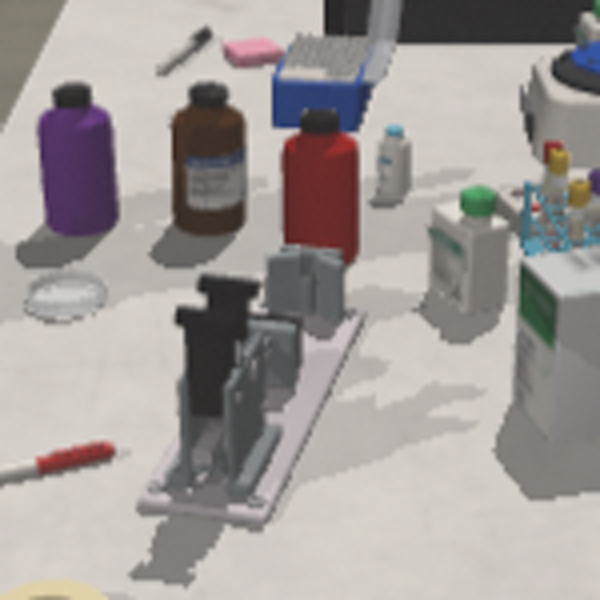

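```bash
python3 - <<'E'
from h import *
import pickle
c,s=pickle.load(open("c0.pkl","rb"))
T=lambda u,v:(190+(u+.5)/4-.5,150+(v+.5)/4-.5)
S=lambda u,v:(235+(u+.5)/4-.5,140+(v+.5)/4-.5)
P=np.array([at_z(c,*T(*q),0.008) for q in [(370,118),(742,213),(715,322),(341,222)]])
print(P, np.linalg.norm(np.roll(P,-1,0)-P,axis=1))
ctr=P.mean(0); d=(P[0]+P[3]-P[1]-P[2]); d/=np.linalg.norm(d)
yaw=np.degrees(np.arctan2(-d[0],d[1])); print("ctr",ctr,"d",d,"yaw",yaw)
org=ctr+d*0.0125; print("origin",org,"seat",org+d*.075)
for nm,q in [("brown",(92,287)),("red",(186,152)),("purple",(88,455))]: print(nm,at_z(c,*T(*q),.118))
for nm,q in [("brown",(209,90)),("red",(320,115)),("purple",(72,90))]: print("side",nm,at_z(s,*S(*q),.118))
# side plate corners
for q in [(137,507),(266,518),(365,318)]: print("side plate",at_z(s,*S(*q),.008))
print("barrel side", at_z(s,*S(197,313),.128),at_z(s,*S(229,282),.128))
print("barrel top", at_z(c,*T(655,240),.128),at_z(c,*T(716,265),.128))
E
```

```text
[[ 0.58743849  0.1163733   0.008     ]
 [ 0.52425046 -0.15087229  0.008     ]
 [ 0.44605046 -0.13247872  0.008     ]
 [ 0.51290981  0.13551443  0.008     ]] [0.27461416 0.08033408 0.27620735 0.07694743]
ctr [ 0.5176623  -0.00786582  0.008     ] d [0.2361016  0.97172837 0.        ] yaw -13.656567466538323
origin [0.52061357 0.00428078 0.008     ] seat [0.53832119 0.07716041 0.008     ]
brown [0.4675995  0.28551082 0.118     ]
red [0.55548707 0.2274349  0.118     ]
purple [0.3601845  0.28536848 0.118     ]
side brown [0.46603291 0.28179241 0.118     ]
side red [0.55401568 0.22459181 0.118     ]
side purple [0.35718187 0.28182347 0.118     ]
side plate [ 0.44578206 -0.13916811  0.008     ]
side plate [ 0.52170643 -0.15035351  0.008     ]
side plate [0.58623286 0.10116658 0.008     ]
barrel side [ 0.48354053 -0.12410706  0.128     ] [ 0.49969021 -0.08444372  0.128     ]
barrel top [ 0.50386632 -0.0754569   0.128     ] [ 0.48846996 -0.11498081  0.128     ]
```

```bash
cat > go.py <<'E'
import sys
from h import *
from cell import env
def rel(x,y,z,yaw,cur=None):
    o=env.get_obs(); p=np.array(o["tool_pos"]); M=R.from_euler('xyz',o["tool_rot"],degrees=True)
    t=R.from_euler('xyz',[180,0,yaw],degrees=True)
    print("shift",np.round(M.inv().apply(np.array([x,y,z])-p),4),"rot",np.round((M.inv()*t).as_rotvec(),4),"now",np.round(p,4),np.round(o["tool_rot"],2),"F",np.round(o["force"],1),"w",round(o["grip_width"],4),"t",o["time_s"])
if __name__=="__main__": rel(*map(float,sys.argv[1:5]))
E
python3 go.py 0.38 -0.42 0.24 -50
```

```text
shift [-0.1494 -0.2654 -0.0442] rot [-1.000e-04  9.000e-04 -4.504e-01] now [ 0.1593 -0.6299  0.1957] [ 1.80e+02  5.00e-02 -7.58e+01] F [ 0.6 -0.1  0.7] w 0.0868 t 0.25
```

Request:
{"name": "send_rows", "arguments": {
  "steps": [
    [[-0.02, -0.035, -0.009], [0, 0, -0.06], 0.087],
    [[-0.04, -0.07, -0.018], [0, 0, -0.12], 0.087],
    [[-0.06, -0.105, -0.027], [0, 0, -0.18], 0.087],
    [[-0.08, -0.14, -0.036], [0, 0, -0.24], 0.087],
    [[-0.1, -0.175, -0.044], [0, 0, -0.3], 0.087]
  ],
  "grip_force": 20
}}

```text
time_s: 0.67
tool_pos: [0.3057, -0.4888, 0.2409]
tool_rot: [180.0, -0.0, -58.5]
force: [-0.0, -0.6, 0.2]
grip_width: 0.0871
```

```bash
python3 go.py 0.48 -0.25 0.24 -30
```

```text
shift [-0.1124 -0.2735  0.0008] rot [ 3.000e-04 -5.000e-04 -4.967e-01] now [ 0.3057 -0.4888  0.2409] [ 1.7999e+02 -3.0000e-02 -5.8460e+01] F [-0.  -0.6  0.2] w 0.0871 t 0.6667
```

Request:
{"name": "send_rows", "arguments": {
  "steps": [
    [[-0.016, -0.038, 0], [0, 0, -0.09], 0.087],
    [[-0.032, -0.076, 0], [0, 0, -0.18], 0.087],
    [[-0.048, -0.114, 0], [0, 0, -0.27], 0.087],
    [[-0.064, -0.152, 0], [0, 0, -0.36], 0.087],
    [[-0.08, -0.19, 0], [0, 0, -0.45], 0.087]
  ]
}}

```text
time_s: 1.08
tool_pos: [0.4258, -0.3213, 0.2405]
tool_rot: [180.0, -0.0, -32.6]
force: [0.3, 0.1, 0.3]
grip_width: 0.0871
```

```bash
python3 go.py 0.48 0.05 0.24 -13.7
```

```text
shift [-1.543e-01 -3.420e-01  2.000e-04] rot [ 0.0006 -0.0005 -0.3297] now [ 0.4258 -0.3213  0.2405] [ 1.7997e+02 -3.0000e-02 -3.2590e+01] F [0.3 0.1 0.3] w 0.0871 t 1.0833
```

Request:
{"name": "send_rows", "arguments": {
  "steps": [
    [[-0.016, -0.037, 0], [0, 0, -0.065], 0.087],
    [[-0.032, -0.074, 0], [0, 0, -0.13], 0.087],
    [[-0.048, -0.111, 0], [0, 0, -0.2], 0.087],
    [[-0.064, -0.148, 0], [0, 0, -0.265], 0.087],
    [[-0.08, -0.185, 0], [0, 0, -0.33], 0.087]
  ]
}}

```text
time_s: 1.5
tool_pos: [0.458, -0.1223, 0.2403]
tool_rot: [180.0, -0.0, -13.7]
force: [0.3, -0.6, 0.3]
grip_width: 0.0869
```

```bash
python3 go.py 0.47 0.16 0.22 -13.7
```

```text
shift [-0.0555 -0.2771  0.0201] rot [ 0.0007 -0.0004 -0.0008] now [ 0.458  -0.1223  0.2403] [ 1.7996e+02 -2.0000e-02 -1.3750e+01] F [ 0.3 -0.6  0.3] w 0.0869 t 1.5
```

Request:
{"name": "send_rows", "arguments": {
  "steps": [
    [[-0.008, -0.04, 0.0], [0, 0, 0], 0.087],
    [[-0.016, -0.08, 0], [0, 0, 0], 0.087],
    [[-0.024, -0.12, 0], [0, 0, 0], 0.087],
    [[-0.032, -0.16, 0], [0, 0, 0], 0.087],
    [[-0.04, -0.2, 0], [0, 0, 0], 0.087]
  ]
}}

```text
time_s: 1.92
tool_pos: [0.4671, 0.0814, 0.2405]
tool_rot: [180.0, -0.1, -13.9]
force: [1.0, -0.6, -0.2]
grip_width: 0.0871
```

```bash
python3 go.py 0.4675 0.2845 0.20 -13.7; python3 - <<'E'
import cv2,pickle
from cell import env
c=env.read_camera("wrist"); t=env.read_camera("top"); pickle.dump((c,t),open("c1.pkl","wb"))
cv2.imwrite("pics/wrist1.png",c["pixels"][:,:,::-1])
E
```

```text
shift [-0.0485 -0.1972  0.0403] rot [ 0.0008 -0.0012 -0.0042] now [0.4671 0.0814 0.2405] [ 1.7995e+02 -7.0000e-02 -1.3940e+01] F [ 1.  -0.6 -0.2] w 0.0871 t 1.9167
```

View pics/wrist1.png

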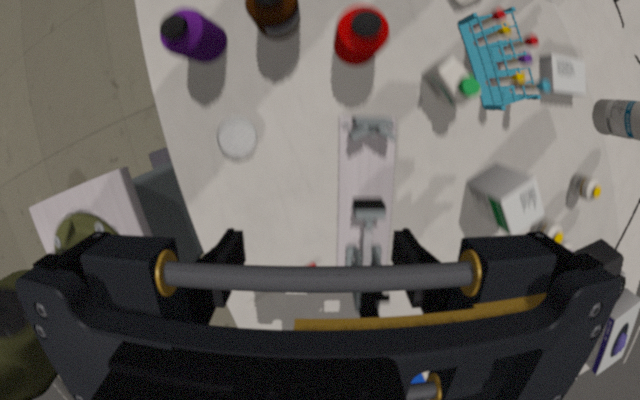

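The wrist view shows the brown bottle at the top edge (272,12), the plate's far corners at (340,118) and (396,124), and the V jaw at (370,127). I'll cross-check the plate edge against the earlier measurement.

```bash
python3 - <<'E'
from h import *
import pickle
c,t=pickle.load(open("c1.pkl","rb"))
im=c["pixels"][:,:,::-1]
cv2.imwrite("pics/wz.png",cv2.resize(im[0:250,240:440],None,fx=3,fy=2.4,interpolation=cv2.INTER_CUBIC))
for q in [(340,118),(396,124)]: print(at_z(c,*q,.008,True))
print(at_z(c,368,23,.118,True))
# predicted plate corners in wrist
org=np.array([.5206,.0043,.008]);d=np.array([.2361,.9717,0]);x=np.array([.9717,-.2361,0])
print(proj(c,[org+d*.125-x*.04,org+d*.125+x*.04],True), proj(c,[[.4675,.2845,.118]],True))
E
```

```text
[0.51152652 0.13762227 0.008     ]
[0.58559489 0.11278977 0.008     ]
[0.55580843 0.23235308 0.118     ]
[[340.21326389 119.76997144]
 [397.78479677 121.02949278]] [[270.18746505  -3.19495844]]
```

View pics/wz.png

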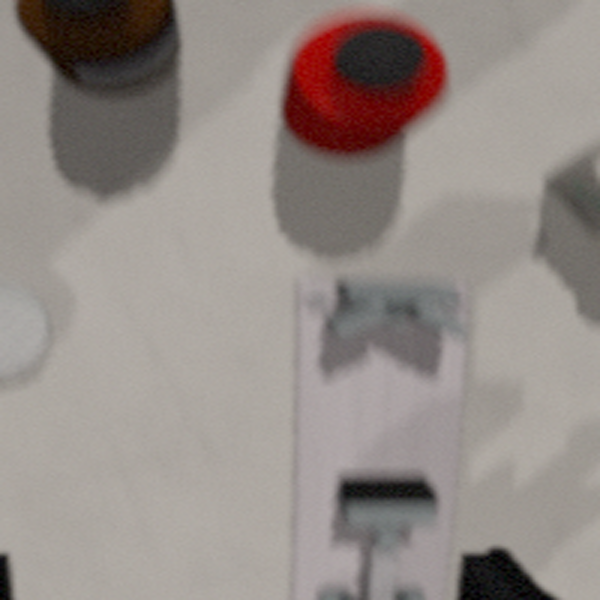

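Request:
{"name": "send_rows", "arguments": {
  "steps": [
    [[-0.01, -0.039, 0.0], [0, 0, 0], 0.087],
    [[-0.02, -0.078, 0.0], [0, 0, 0], 0.087],
    [[-0.03, -0.117, 0.01], [0, 0, 0], 0.087],
    [[-0.04, -0.156, 0.025], [0, 0, 0], 0.087],
    [[-0.0485, -0.194, 0.04], [0, 0, 0], 0.087]
  ]
}}

```text
time_s: 2.43
tool_pos: [0.4675, 0.2794, 0.201]
tool_rot: [-180.0, -0.1, -14.0]
force: [1.0, -1.1, -0.0]
grip_width: 0.0867
```

```bash
python3 - <<'E'
import cv2,pickle
from h import *
from cell import env
c=env.read_camera("wrist");c=env.read_camera("wrist");c=env.read_camera("wrist")
s=env.read_camera("side");t=env.read_camera("top"); pickle.dump((c,s,t),open("c2.pkl","wb"))
a=c["pixels"][150:400,120:520,::-1]; b=s["pixels"][120:270,220:380,::-1]
cv2.imwrite("pics/w2.png",cv2.resize(a,None,fx=2,fy=2))
cv2.imwrite("pics/s2.png",cv2.resize(b,None,fx=4,fy=4,interpolation=cv2.INTER_CUBIC))
for z in(.118,.0): print(proj(c,[[.4675,.2845,z]],True))
E
python3 go.py 0.4675 0.2845 0.052 -13.7
```

```text
[[324.2993135  195.54149288]]
[[323.13564988 170.12649063]]
shift [-0.0014 -0.0072  0.1484] rot [ 0.001   0.0005 -0.004 ] now [0.4672 0.2773 0.2004] [ 1.7994e+02  3.0000e-02 -1.3930e+01] F [-0.4  0.5  0.5] w 0.0869 t 2.6833
```

View pics/w2.png

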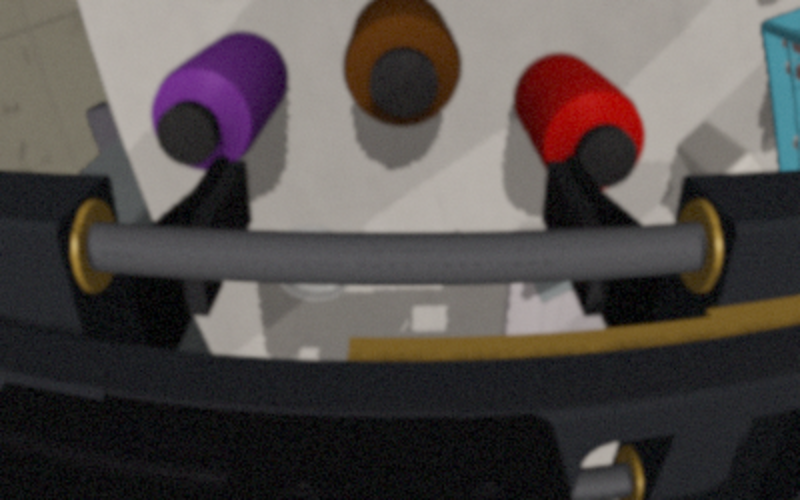

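View pics/s2.png

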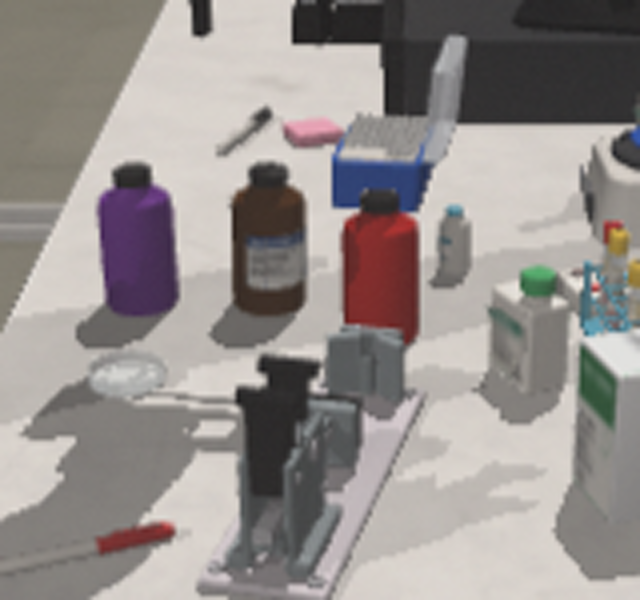

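The wrist view puts the brown cap at (322,189), against (324,195) predicted. The side crop doesn't show the gripper where I expected it, so I'll check its projection.

```bash
python3 - <<'E'
import pickle
from h import *
c,s,t=pickle.load(open("c2.pkl","rb"))
P=[[.4672,.2773,.2004],[.4675,.2845,.118],[.4675,.2845,0],[.538,.077,.008]]
print(proj(s,P)); print(proj(t,P))
a=np.hstack([s["pixels"][:,:,::-1][0:300,150:470],t["pixels"][:,:,::-1][50:350,100:420]])
cv2.imwrite("pics/st2.png",a)
print(at_z(c,322,189,.118,True))
E
```

```text
[[286.45277179 137.3016763 ]
 [287.3861498  161.84152251]
 [288.32261994 195.67934272]
 [309.06750377 223.06006594]]
[[208.13597959 222.64591056]
 [213.01970314 221.42011883]
 [222.4606916  220.17056065]
 [295.60956137 196.6793145 ]]
[0.46686158 0.29092684 0.118     ]
```

View pics/st2.png

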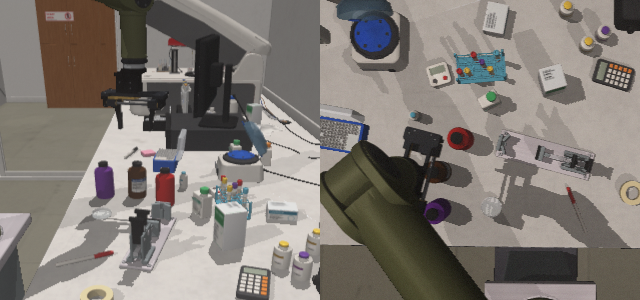

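```bash
python3 - <<'E'
import pickle
from h import *
c,s,t=pickle.load(open("c2.pkl","rb"))
a=s["pixels"][:,:,::-1][60:210,230:350]
cv2.imwrite("pics/s3.png",cv2.resize(a,None,fx=4,fy=4,interpolation=cv2.INTER_CUBIC))
a=t["pixels"][:,:,::-1][150:290,160:300]
cv2.imwrite("pics/t3.png",cv2.resize(a,None,fx=4,fy=4,interpolation=cv2.INTER_CUBIC))
E
```

```text
(no output)
```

View pics/s3.png

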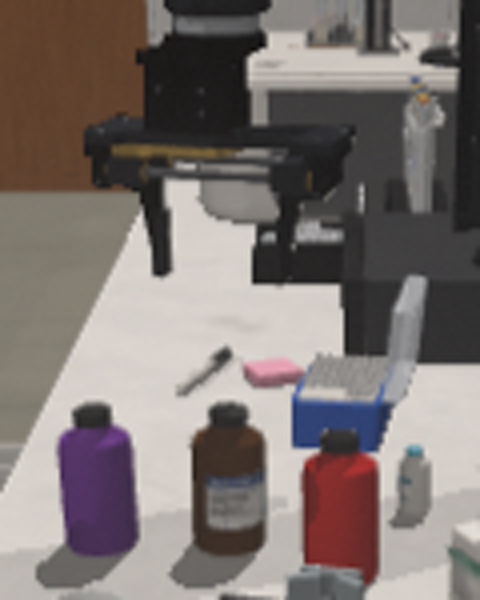

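View pics/t3.png

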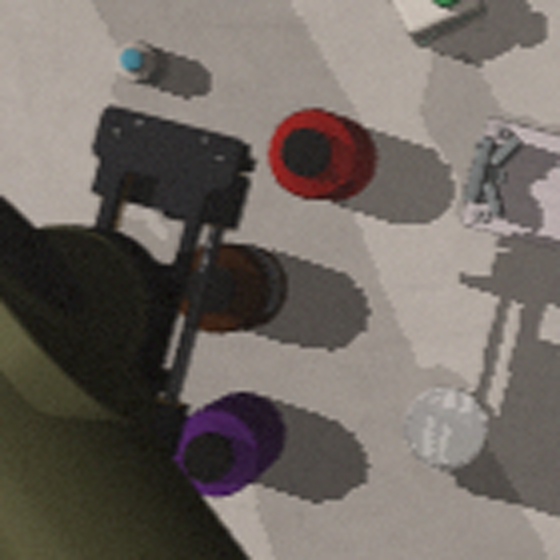

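```bash
python3 - <<'E'
import pickle
from h import *
from scipy.optimize import least_squares
c,s,t=pickle.load(open("c2.pkl","rb"))
print(c["position"],c["rotation"],s["position"],s["rotation"])
uv={'p':(215,216.5),'b':(322,189),'r':(423.5,227.5)}
W={'p':[.3595,.2845,.118],'b':[.4675,.2845,.118],'r':[.555,.2265,.118]}
for k in uv: print(k,at_z(c,*uv[k],.118,True),proj(c,[W[k]],True))
def f(x):
    d=dict(c); d["position"]=np.array(c["position"])+x
    return np.concatenate([proj(d,[W[k]],True)[0]-uv[k] for k in uv])
r=least_squares(f,[0,0,0]); print(r.x,r.fun)
E
```

```text
[0.48148565 0.36005554 0.38719377] [-16.1516407    0.42571893 -13.30241541] [ 0.54974146 -0.93916363  0.54761923] [6.55926421e+01 4.59146792e-02 1.14138462e-01]
p [0.36066026 0.28803726 0.118     ] [[215.09477319 220.10693118]]
b [0.46686158 0.29092684 0.118     ] [[324.2993135  195.54149288]]
r [0.5543325 0.2310652 0.118    ] [[424.61419744 231.53789057]]
[ 0.00028544 -0.00416265  0.00236264] [-0.75298169 -1.11251594  0.93039676  1.60272977 -0.32164778 -0.608746  ]
```

The wrist fit agrees with the reported pose to a few mm, but the side view shows the fingertips about 20 mm high. I'll go part way down, then look again.

Request:
{"name": "send_rows", "arguments": {
  "steps": [
    [[0, -0.008, 0.02], [0, 0, -0.004], 0.087],
    [[0, -0.008, 0.045], [0, 0, -0.004], 0.087],
    [[0, -0.008, 0.075], [0, 0, -0.004], 0.087],
    [[0, -0.008, 0.1], [0, 0, -0.004], 0.087],
    [[0, -0.008, 0.1], [0, 0, -0.004], 0.087]
  ]
}}

```text
time_s: 3.1
tool_pos: [0.4676, 0.2809, 0.0968]
tool_rot: [179.6, 0.2, -13.9]
force: [0.2, -1.5, -0.3]
grip_width: 0.0872
```

```bash
python3 - <<'E'
import cv2,pickle
from h import *
from cell import env
for i in range(3): s=env.read_camera("side")
w=env.read_camera("wrist")
a=s["pixels"][:,:,::-1][80:230,230:350]
a=cv2.resize(a,None,fx=3,fy=3,interpolation=cv2.INTER_CUBIC)
b=w["pixels"][150:350,160:480,::-1]; b=cv2.resize(b,(430,270)); b=cv2.copyMakeBorder(b,0,a.shape[0]-270,0,0,cv2.BORDER_CONSTANT)
cv2.imwrite("pics/s4.png",np.hstack([a,b]))
p=np.array(env.get_obs()["tool_pos"]); print(proj(s,[p]), proj(w,[p],True))
E
python3 go.py 0.4675 0.2855 0.052 -13.7
```

```text
[[288.55599389 166.15711411]] [[318.88356302 229.08893629]]
shift [-0.0033  0.0011  0.051 ] rot [-0.0015 -0.0032 -0.0018] now [0.4708 0.2857 0.103 ] [-179.91   -0.19  -13.8 ] F [1.7 0.5 0.5] w 0.087 t 3.3
```

View pics/s4.png

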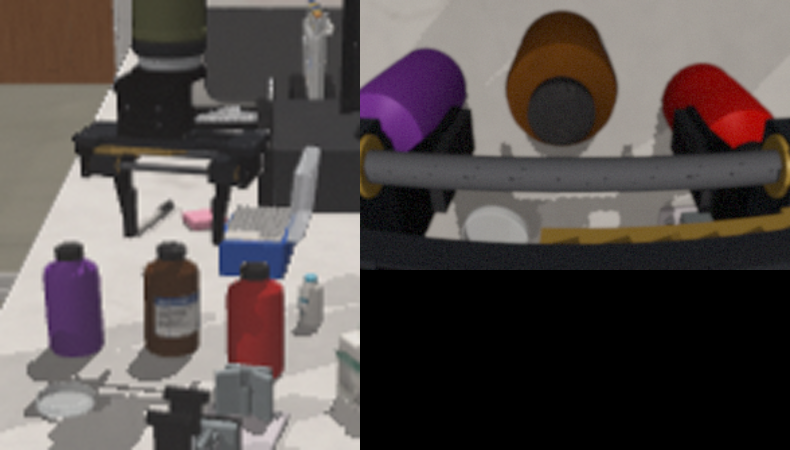

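The side view still puts the tips about 5–7 px (roughly 17 mm) above prediction. The wrist view has the cap between the tips as it should be. I'll go on down to grasp height.

Request:
{"name": "send_rows", "arguments": {
  "steps": [
    [[-0.002, 0.001, 0.012], [0, 0, 0], 0.087],
    [[-0.003, 0.001, 0.025], [0, 0, 0], 0.087],
    [[-0.003, 0.001, 0.04], [0, 0, 0], 0.087],
    [[-0.003, 0.001, 0.05], [0, 0, 0], 0.087],
    [[-0.003, 0.001, 0.05], [0, 0, 0], 0.087]
  ]
}}

```text
time_s: 3.72
tool_pos: [0.464, 0.2845, 0.0481]
tool_rot: [179.8, 0.2, -13.7]
force: [-0.8, -0.3, 0.1]
grip_width: 0.0871
```

```bash
python3 - <<'E'
import cv2,pickle
from h import *
from cell import env
for i in range(2): s=env.read_camera("side")
w=env.read_camera("wrist")
a=s["pixels"][:,:,::-1][100:220,230:350]
a=cv2.resize(a,None,fx=3.5,fy=3.5,interpolation=cv2.INTER_CUBIC)
b=w["pixels"][150:350,160:480,::-1]; b=cv2.resize(b,(380,240)); b=cv2.copyMakeBorder(b,0,a.shape[0]-240,0,0,cv2.BORDER_CONSTANT)
cv2.imwrite("pics/s5.png",np.hstack([a,b]))
p=np.array(env.get_obs()["tool_pos"]); print(proj(s,[p]), proj(w,[p],True))
E
python3 go.py 0.4675 0.2855 0.052 -13.7
```

```text
[[287.44843457 181.20895639]] [[319.39493174 229.56483735]]
shift [ 0.0017  0.0002 -0.0011] rot [-0.0003 -0.      0.0004] now [0.4659 0.2861 0.0509] [-179.98   -0.    -13.68] F [-0.5  0.6  1.9] w 0.0867 t 3.8667
```

View pics/s5.png

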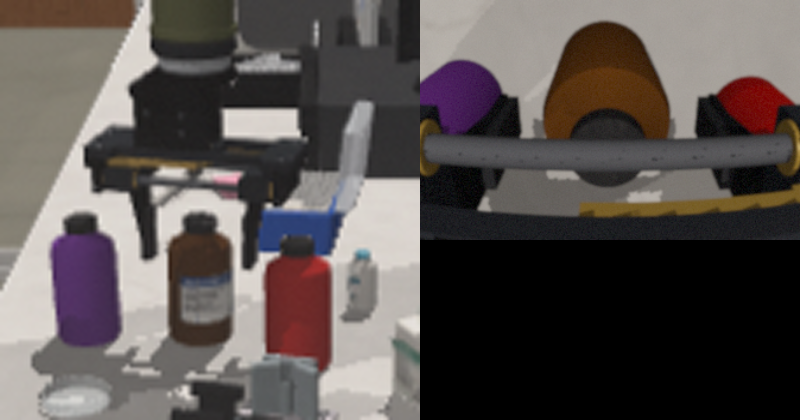

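```bash
python3 - <<'E'
import cv2,pickle
from h import *
from cell import env
t=env.read_camera("top");w=env.read_camera("wrist");s=env.read_camera("side")
pickle.dump((w,s,t),open("c5.pkl","wb"))
a=t["pixels"][:,:,::-1][150:290,160:300]
a=cv2.resize(a,None,fx=3,fy=3,interpolation=cv2.INTER_CUBIC)
b=w["pixels"][150:350,160:480,::-1]; b=cv2.resize(b,(380,240)); b=cv2.copyMakeBorder(b,0,a.shape[0]-240,0,0,cv2.BORDER_CONSTANT)
cv2.imwrite("pics/t5.png",np.hstack([a,b]))
p=np.array(env.get_obs()["tool_pos"]); d=np.array([.236,.972,0]);x=np.array([.972,-.236,0])
for z in (0,.07,.12): print(z,proj(s,[p+[0,0,z]-x*.05,p+[0,0,z]+x*.05]).round(1),proj(t,[p+[0,0,z]]).round(1),proj(w,[p+[0,0,z]-x*.05,p+[0,0,z]+x*.05],True).round(1))
E
```

```text
0 [[273.  179.7]
 [302.4 182.4]] [[218.  221.1]] [[244.5 229.4]
 [393.4 229.2]]
0.07 [[272.1 159.4]
 [302.2 161.9]] [[212.1 221.9]] [[213.2 285. ]
 [425.6 284.5]]
0.12 [[271.4 144.4]
 [302.  146.6]] [[207.3 222.6]] [[174.1 359.1]
 [465.9 358. ]]
```

View pics/t5.png

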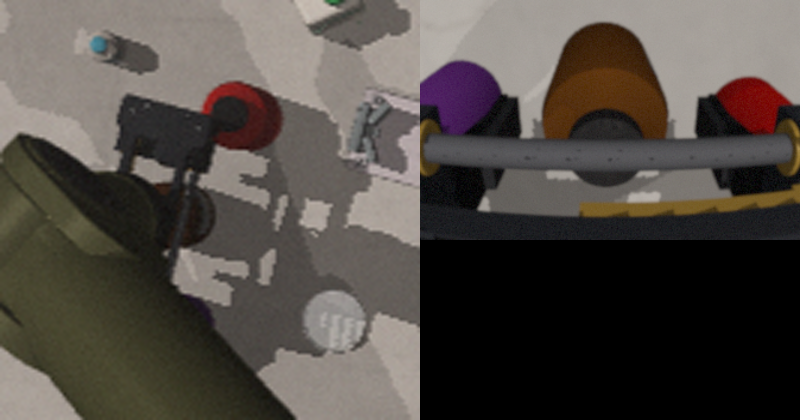

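The views fit the bottle being centred between the fingers, with the open tips perhaps sitting a little higher than the nominal TCP. Closing gently should settle it: the width should come out near 60 mm.

Request:
{"name": "send_rows", "arguments": {
  "steps": [
    [[0.002, 0, -0.001], [0, 0, 0], 0.07],
    [[0.002, 0, -0.001], [0, 0, 0], 0.06],
    [[0.002, 0, -0.001], [0, 0, 0], 0.05],
    [[0.002, 0, -0.001], [0, 0, 0], 0.05],
    [[0.002, 0, -0.001], [0, 0, 0], 0.05]
  ],
  "grip_force": 15
}}

```text
time_s: 4.43
tool_pos: [0.4674, 0.2853, 0.0518]
tool_rot: [180.0, 0.0, -13.7]
force: [-1.4, -0.7, 1.7]
grip_width: 0.0613
```

```bash
python3 - <<'E'
import cv2,pickle
from h import *
from cell import env
for i in range(2): s=env.read_camera("side")
w=env.read_camera("wrist")
a=s["pixels"][:,:,::-1][100:220,230:350]
a=cv2.resize(a,None,fx=3.5,fy=3.5,interpolation=cv2.INTER_CUBIC)
b=w["pixels"][150:350,160:480,::-1]; b=cv2.resize(b,(380,240)); b=cv2.copyMakeBorder(b,0,a.shape[0]-240,0,0,cv2.BORDER_CONSTANT)
cv2.imwrite("pics/s6.png",np.hstack([a,b]))
E
python3 go.py 0.4675 0.2855 0.052 -13.7
```

```text
shift [ 0.0003 -0.0001 -0.0003] rot [0.0002 0.0007 0.0005] now [0.4672 0.2855 0.0517] [ 1.7999e+02  4.0000e-02 -1.3670e+01] F [-1.6  0.2  1.9] w 0.0568 t 4.5833
```

View pics/s6.png

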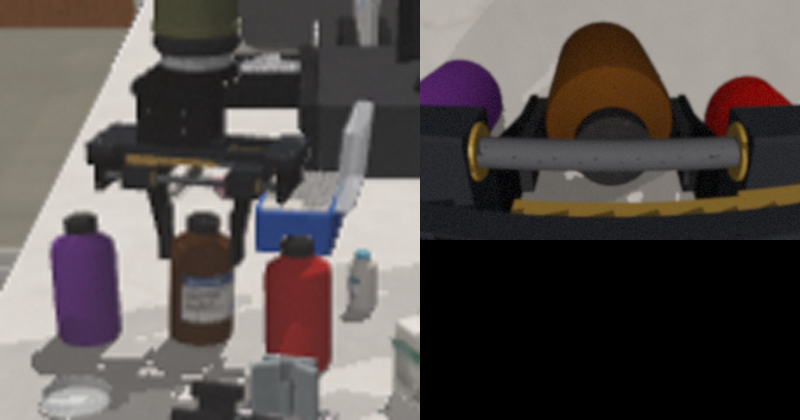

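```bash
python3 - <<'E'
import cv2
from h import *
from cell import env
for i in range(4):
    w=env.read_camera("side"); o=env.get_obs(); print(o["grip_width"],np.round(o["force"],1),np.round(o["wrist_torque"],3))
a=w["pixels"][:,:,::-1][130:200,250:330]
cv2.imwrite("pics/s7.png",cv2.resize(a,None,fx=8,fy=8,interpolation=cv2.INTER_CUBIC))
w=env.read_camera("wrist")
a=w["pixels"][:,:,::-1][160:320,220:420]
cv2.imwrite("pics/w7.png",cv2.resize(a,None,fx=4,fy=3.7,interpolation=cv2.INTER_CUBIC))
E
```

```text
0.056815491370781096 [-2.1 -0.   1.7] [ 0.024  0.419 -0.016]
0.0568862763060728 [-1.5  1.   2.2] [0.017 0.498 0.021]
0.05682724695058896 [-1.1  0.4  1. ] [0.019 0.523 0.03 ]
0.05697925342365915 [-2.3  0.4  2. ] [0.067 0.56  0.029]
```

View pics/s7.png

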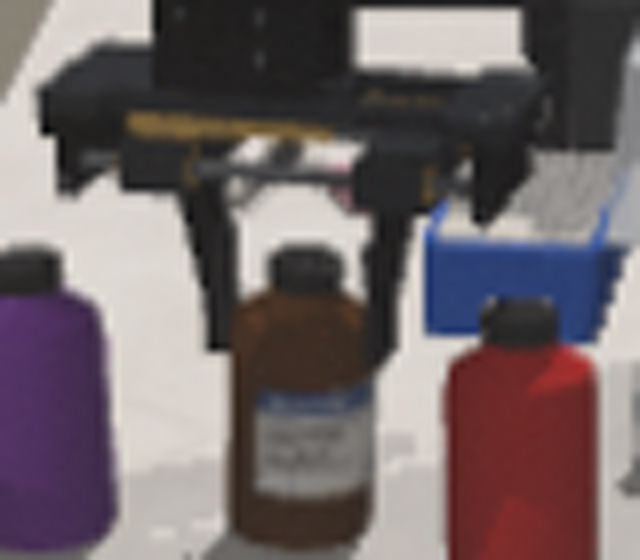

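View pics/w7.png

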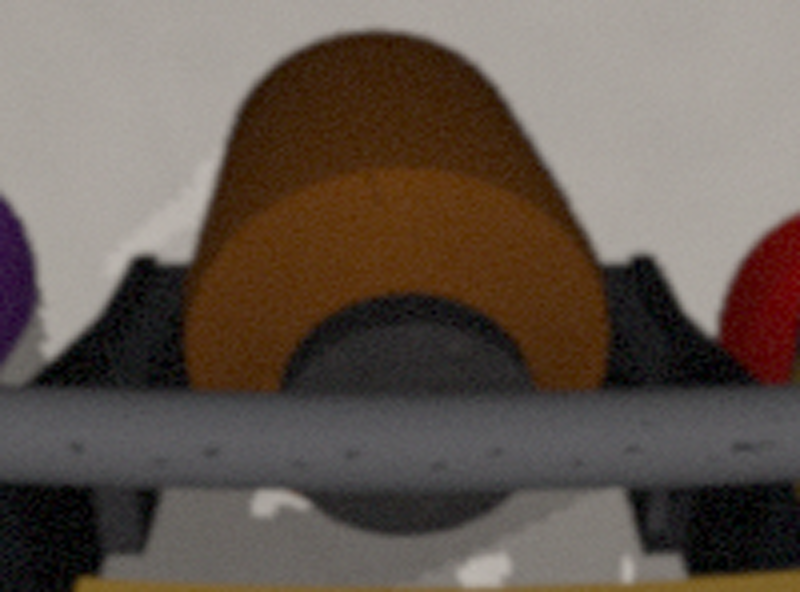

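The width has settled at 57 mm, so the fingers are on the bottle, perhaps at the shoulder edge. I'll try a small lift.

Request:
{"name": "send_rows", "arguments": {
  "steps": [
    [[0, 0, -0.002], [0, 0, 0], 0.05],
    [[0, 0, -0.004], [0, 0, 0], 0.05],
    [[0, 0, -0.006], [0, 0, 0], 0.05],
    [[0, 0, -0.008], [0, 0, 0], 0.05],
    [[0, 0, -0.008], [0, 0, 0], 0.05]
  ],
  "grip_force": 20
}}

```text
time_s: 5.25
tool_pos: [0.4681, 0.2852, 0.06]
tool_rot: [-180.0, -0.0, -13.7]
force: [-0.1, 0.7, -2.0]
grip_width: 0.0566
```

```bash
python3 - <<'E'
import cv2
from h import *
from cell import env
for i in range(3):
    w=env.read_camera("side"); o=env.get_obs(); print(o["grip_width"],np.round(o["force"],1),np.round(o["wrist_torque"],3),o["tool_pos"])
a=w["pixels"][:,:,::-1][130:200,250:330]
cv2.imwrite("pics/s8.png",cv2.resize(a,None,fx=8,fy=8,interpolation=cv2.INTER_CUBIC))
E
```

```text
0.056698044023478625 [ 0.7  0.8 -2.2] [-0.034 -0.101  0.004] [0.46803812 0.28517413 0.05987674]
0.056869680608949764 [ 0.2 -0.6 -2.9] [ 0.009 -0.109  0.003] [0.4679021  0.28510787 0.05975107]
0.05690855308786125 [ 0.2  0.3 -1.5] [-0.024 -0.059 -0.025] [0.46778264 0.28508747 0.05964573]
```

View pics/s8.png

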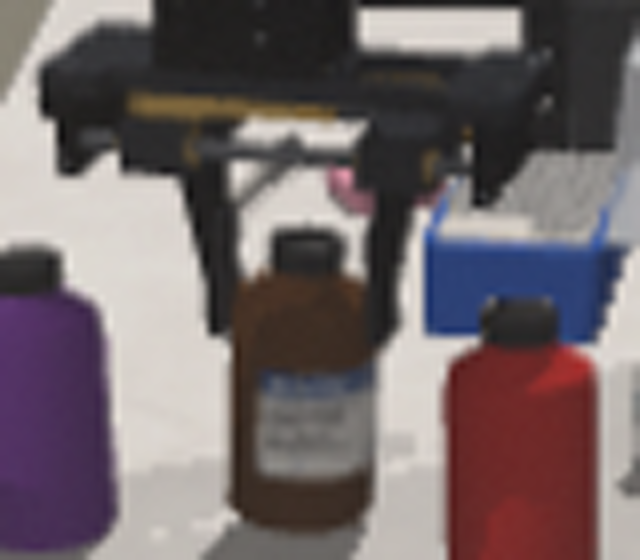

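The bottle came up with the gripper without slipping. I'll lift it and carry it over.

Request:
{"name": "send_rows", "arguments": {
  "steps": [
    [[0, 0, -0.025], [0, 0, 0], 0.05],
    [[0, 0, -0.055], [0, 0, 0], 0.05],
    [[0, 0, -0.09], [0, 0, 0], 0.05],
    [[0, 0, -0.125], [0, 0, 0], 0.05],
    [[0, 0, -0.15], [0, 0, 0], 0.05]
  ],
  "grip_force": 25
}}

```text
time_s: 5.82
tool_pos: [0.4682, 0.2861, 0.2126]
tool_rot: [-179.9, -0.1, -13.7]
force: [0.2, 0.2, -2.7]
grip_width: 0.0564
```

```bash
python3 go.py 0.5371 0.0723 0.20 -13.7
```

```text
shift [0.1174 0.1914 0.0126] rot [-0.0016 -0.0023  0.0006] now [0.4682 0.2861 0.2126] [-1.7991e+02 -1.3000e-01 -1.3660e+01] F [ 0.2  0.2 -2.7] w 0.0564 t 5.8167
```

Request:
{"name": "send_rows", "arguments": {
  "steps": [
    [[0.012, 0.02, 0], [0, 0, 0], 0.05],
    [[0.03, 0.048, 0], [0, 0, 0], 0.05],
    [[0.05, 0.08, 0], [0, 0, 0], 0.05],
    [[0.07, 0.112, 0], [0, 0, 0], 0.05],
    [[0.085, 0.138, 0], [0, 0, 0], 0.05]
  ]
}}

```text
time_s: 6.23
tool_pos: [0.5184, 0.1276, 0.2096]
tool_rot: [179.9, -0.1, -13.8]
force: [-0.0, -0.6, -3.0]
grip_width: 0.0563
```

```bash
python3 go.py 0.5371 0.0723 0.17 -13.66
```

```text
shift [0.0313 0.0492 0.0397] rot [ 0.0016 -0.001  -0.0025] now [0.5184 0.1276 0.2096] [ 1.7991e+02 -6.0000e-02 -1.3810e+01] F [-0.  -0.6 -3. ] w 0.0563 t 6.2333
```

Request:
{"name": "send_rows", "arguments": {
  "steps": [
    [[0.012, 0.018, 0.005], [0, 0, 0], 0.05],
    [[0.024, 0.036, 0.02], [0, 0, 0], 0.05],
    [[0.031, 0.049, 0.04], [0, 0, -0.002], 0.05],
    [[0.031, 0.049, 0.055], [0, 0, -0.002], 0.05],
    [[0.031, 0.049, 0.06], [0, 0, -0.002], 0.05]
  ]
}}

```text
time_s: 6.65
tool_pos: [0.5346, 0.0742, 0.147]
tool_rot: [179.9, 0.2, -13.7]
force: [0.3, 0.4, -3.7]
grip_width: 0.0565
```

```bash
python3 - <<'E'
import cv2,pickle
from h import *
from cell import env
for i in range(3): s=env.read_camera("side")
t=env.read_camera("top"); w=env.read_camera("wrist")
pickle.dump((w,s,t),open("c9.pkl","wb"))
a=s["pixels"][:,:,::-1][130:280,250:370]; b=t["pixels"][:,:,::-1][150:250,240:400]
a=cv2.resize(a,None,fx=4,fy=4,interpolation=cv2.INTER_CUBIC); cv2.imwrite("pics/s9.png",a)
cv2.imwrite("pics/w9.png",w["pixels"][:,:,::-1])
cv2.imwrite("pics/t9.png",cv2.resize(b,None,fx=4,fy=4,interpolation=cv2.INTER_CUBIC))
E
python3 go.py 0.5371 0.0723 0.06 -13.66
```

```text
shift [0.0013 0.0049 0.0909] rot [-0.0007 -0.0018  0.0031] now [0.5368 0.0773 0.1509] [-1.7996e+02 -1.0000e-01 -1.3480e+01] F [-0.8 -1.  -2.5] w 0.0565 t 6.9
```

View pics/s9.png

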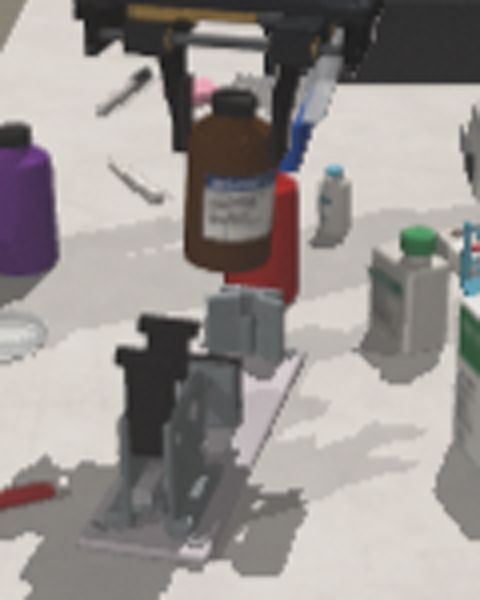

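View pics/w9.png

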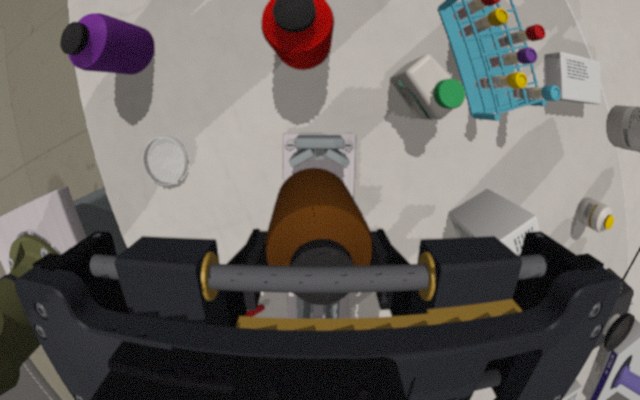

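View pics/t9.png

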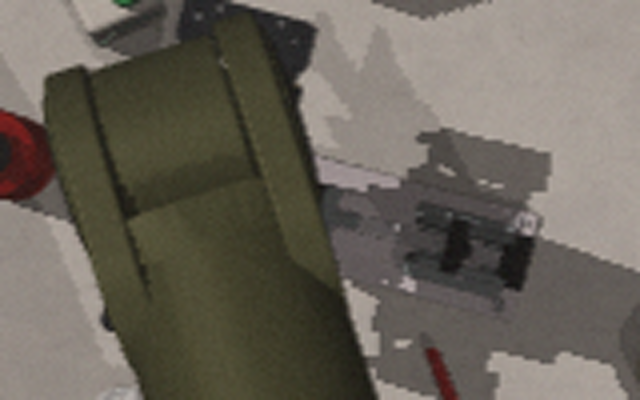

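```bash
python3 - <<'E'
import pickle
from h import *
w,s,t=pickle.load(open("c9.pkl","rb"))
for p in [[.5368,.0773,.217],[.5368,.0773,.099],[.5371,.0873,.217]]: print((proj(s,[p])-[250,130])*4+1.5, proj(w,[p],True))
# bottom rim in side: near-lowest & left/right extents
th=np.linspace(0,2*np.pi,60); rim=np.c_[.5368+.03*np.cos(th),.0773+.03*np.sin(th),0*th+.099]
q=(proj(s,rim)-[250,130])*4+1.5; print(q.min(0),q.max(0))
cap=np.c_[.5368+.014*np.cos(th),.0773+.014*np.sin(th),0*th+.217]
q=(proj(s,cap)-[250,130])*4+1.5; print(q.min(0),q.max(0))
E
```

```text
[[234.61698421  90.84868846]] [[320.07465578 283.91375333]]
[[235.46966732 255.8565782 ]] [[318.93308666 205.74862639]]
[[235.24017019  86.13184112]] [[315.59653473 265.65926141]]
[191.61256994 238.58469915] [279.31174285 273.99877124]
[213.22407435  84.26996654] [256.01509755  97.58734937]
```

The bottle hangs about 3° off vertical, with its base roughly 5 mm toward −x. I'll allow for that and descend.

Request:
{"name": "send_rows", "arguments": {
  "steps": [
    [[0.005, 0.007, 0.01], [0, 0, 0.003], 0.05],
    [[0.005, 0.007, 0.03], [0, 0, 0.003], 0.05],
    [[0.005, 0.007, 0.055], [0, 0, 0.003], 0.05],
    [[0.005, 0.007, 0.075], [0, 0, 0.003], 0.05],
    [[0.005, 0.007, 0.081], [0, 0, 0.003], 0.05]
  ]
}}

```text
time_s: 7.32
tool_pos: [0.5374, 0.0671, 0.0656]
tool_rot: [179.9, 0.2, -13.8]
force: [-0.8, -0.1, -3.1]
grip_width: 0.0564
```

```bash
python3 - <<'E'
import cv2,pickle
from h import *
from cell import env
for i in range(3): s=env.read_camera("side")
w=env.read_camera("wrist")
a=s["pixels"][:,:,::-1][160:280,250:350]
a=cv2.resize(a,None,fx=4,fy=4,interpolation=cv2.INTER_CUBIC)
b=cv2.resize(w["pixels"][100:350,200:440,::-1],(400,480)); cv2.imwrite("pics/s10.png",np.hstack([a,b]))
E
python3 go.py 0.5407 0.0695 0.06 -13.66
```

```text
shift [-0.0001 -0.0012  0.0098] rot [-0.0007 -0.0018 -0.0014] now [0.5405 0.0684 0.0698] [-1.7996e+02 -1.0000e-01 -1.3740e+01] F [ 0.   0.4 -2.5] w 0.0569 t 7.5167
```

View pics/s10.png

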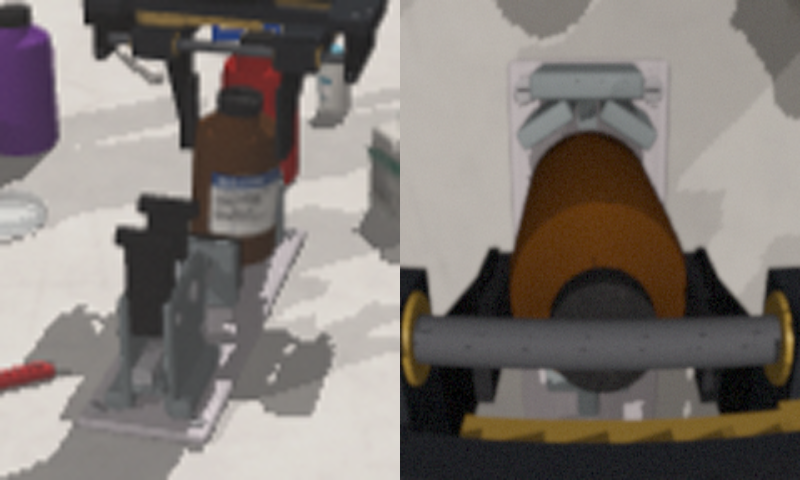

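Request:
{"name": "send_rows", "arguments": {
  "steps": [
    [[0, 0, 0.003], [0, 0, 0], 0.05],
    [[0, 0, 0.006], [0, 0, 0], 0.05],
    [[0, 0, 0.008], [0, 0, 0], 0.05],
    [[0, 0, 0.009], [0, 0, 0], 0.05],
    [[0, 0, 0.009], [0, 0, 0], 0.05]
  ]
}}

```text
time_s: 7.93
tool_pos: [0.5395, 0.0681, 0.0598]
tool_rot: [180.0, -0.0, -13.8]
force: [-0.1, 0.2, -3.4]
grip_width: 0.0562
```

```bash
python3 - <<'E'
from h import *
from cell import env
for i in range(2): env.read_camera("side"); o=env.get_obs(); print(np.round(o["force"],1),np.round(o["tool_pos"],4),np.round(o["wrist_torque"],2))
E
```

```text
[-0.   0.1 -3. ] [0.5395 0.0681 0.0598] [-0.01 -0.1  -0.  ]
[ 0.1 -0.1 -2.4] [0.5394 0.0681 0.0598] [-0.03 -0.05  0.02]
```

Request:
{"name": "send_rows", "arguments": {
  "steps": [
    [[0, 0, 0.001], [0, 0, 0], 0.05],
    [[0, 0, 0.0015], [0, 0, 0], 0.05],
    [[0, 0, 0.002], [0, 0, 0], 0.05],
    [[0, 0, 0.002], [0, 0, 0], 0.05],
    [[0, 0, 0.002], [0, 0, 0], 0.05]
  ]
}}

```text
time_s: 8.45
tool_pos: [0.5397, 0.0685, 0.0596]
tool_rot: [180.0, -0.0, -13.7]
force: [-4.1, -0.7, 10.3]
grip_width: 0.0569
```

```bash
python3 - <<'E'
from h import *
from cell import env
for i in range(2): env.read_camera("side"); o=env.get_obs(); print(np.round(o["force"],1),np.round(o["tool_pos"],4),np.round(o["wrist_torque"],2))
E
```

```text
[-4.  -1.   9.8] [0.5397 0.0685 0.0596] [-0.22  1.   -0.01]
[-4.6 -0.3 10.4] [0.5397 0.0685 0.0596] [-0.17  1.01 -0.05]
```

Request:
{"name": "send_rows", "arguments": {
  "steps": [
    [[0, 0, -0.001], [0, 0, 0], 0.05],
    [[0, 0, -0.001], [0, 0, 0], 0.062],
    [[0, 0, -0.001], [0, 0, 0], 0.07],
    [[0, 0, -0.001], [0, 0, 0], 0.08],
    [[0, 0, -0.001], [0, 0, 0], 0.087]
  ]
}}

```text
time_s: 8.97
tool_pos: [0.5397, 0.0681, 0.0587]
tool_rot: [-180.0, -0.0, -13.8]
force: [0.1, 0.0, 0.6]
grip_width: 0.0743
```

Request:
{"name": "send_rows", "arguments": {
  "steps": [
    [[0, 0, -0.01], [0, 0, 0], 0.087],
    [[0, 0, -0.03], [0, 0, 0], 0.087],
    [[0, 0, -0.06], [0, 0, 0], 0.087],
    [[0, 0, -0.09], [0, 0, 0], 0.087],
    [[0, 0, -0.125], [0, 0, 0], 0.087]
  ]
}}

```text
time_s: 9.38
tool_pos: [0.5387, 0.0682, 0.1849]
tool_rot: [180.0, 0.1, -13.7]
force: [0.8, 0.6, -0.2]
grip_width: 0.0869
```

```bash
python3 - <<'E'
import cv2,pickle
from h import *
from cell import env
for i in range(2): s=env.read_camera("side")
w=env.read_camera("wrist")
pickle.dump((w,s),open("c11.pkl","wb"))
a=s["pixels"][:,:,::-1][160:280,250:350]
a=cv2.resize(a,None,fx=4,fy=4,interpolation=cv2.INTER_CUBIC)
b=cv2.resize(w["pixels"][100:350,200:440,::-1],(400,480)); cv2.imwrite("pics/s11.png",np.hstack([a,b]))
E
python3 go.py 0.4930 -0.1120 0.20 76.34;python3 go.py 0.4930 -0.1120 0.20 -103.66
```

```text
shift [-0.0043  0.1871 -0.0129] rot [ 0.0042 -0.0061 -1.5723] now [0.5417 0.0688 0.1874] [-179.93   -0.38  -13.75] F [-0.1  0.4 -0.1] w 0.0872 t 9.5333
shift [-0.0043  0.1871 -0.0129] rot [-0.0061 -0.0042  1.5692] now [0.5417 0.0688 0.1874] [-179.93   -0.38  -13.75] F [-0.1  0.4 -0.1] w 0.0872 t 9.5333
```

View pics/s11.png

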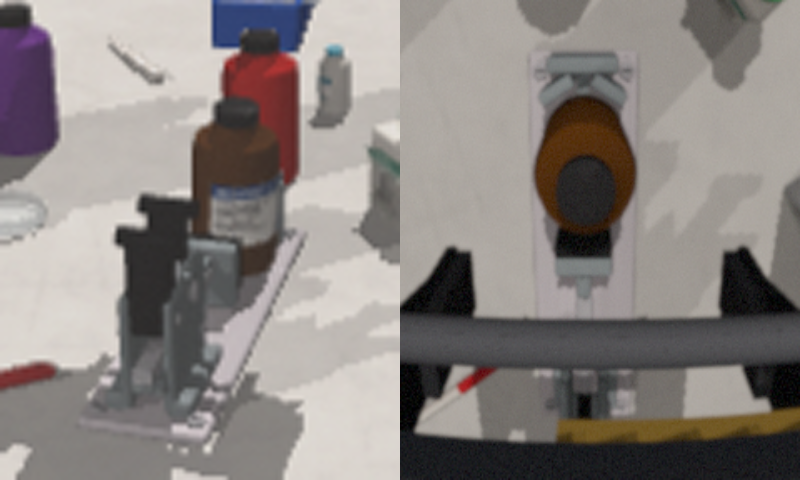

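The bottle stands upright and centred in the V, with the jaw pad behind it. Now I'll turn the tool and go over the handles.

Request:
{"name": "send_rows", "arguments": {
  "steps": [
    [[0, 0.03, -0.015], [0, 0, -0.12], 0.087],
    [[0, 0.06, -0.015], [0, 0, -0.24], 0.087],
    [[0, 0.09, -0.015], [0, 0, -0.36], 0.087],
    [[0, 0.125, -0.015], [0, 0, -0.48], 0.087],
    [[-0.004, 0.16, -0.015], [0, 0, -0.6], 0.087]
  ]
}}

```text
time_s: 9.95
tool_pos: [0.4993, -0.0808, 0.198]
tool_rot: [-180.0, 0.0, 17.9]
force: [0.6, 0.3, -0.9]
grip_width: 0.0872
```

```bash
python3 go.py 0.4931 -0.1089 0.20 76.34
```

```text
shift [-0.0146  0.0248 -0.002 ] rot [-8.0000e-04  3.0000e-04 -1.0197e+00] now [ 0.4993 -0.0808  0.198 ] [-1.7997e+02  3.0000e-02  1.7920e+01] F [ 0.6  0.3 -0.9] w 0.0872 t 9.95
```

Request:
{"name": "send_rows", "arguments": {
  "steps": [
    [[-0.005, 0.01, 0], [0, 0, -0.12], 0.087],
    [[-0.012, 0.02, 0], [0, 0, -0.24], 0.087],
    [[-0.012, 0.022, 0], [0, 0, -0.36], 0.087],
    [[-0.012, 0.022, 0], [0, 0, -0.48], 0.087],
    [[-0.012, 0.022, 0], [0, 0, -0.6], 0.087]
  ]
}}

```text
time_s: 10.37
tool_pos: [0.4945, -0.1047, 0.1978]
tool_rot: [-179.9, 0.0, 52.2]
force: [0.9, -0.1, 0.4]
grip_width: 0.0873
```

Request:
{"name": "send_rows", "arguments": {
  "steps": [
    [[0, 0, 0], [0, 0, -0.12], 0.087],
    [[0, 0, 0], [0, 0, -0.24], 0.087],
    [[0, 0, 0], [0, 0, -0.36], 0.087],
    [[0, 0, 0], [0, 0, -0.37], 0.087],
    [[0, 0, 0], [0, 0, -0.37], 0.087]
  ]
}}

```text
time_s: 10.78
tool_pos: [0.4948, -0.1042, 0.1981]
tool_rot: [-179.9, 0.0, 73.0]
force: [0.5, 0.1, -0.1]
grip_width: 0.0872
```

```bash
cat > look.py <<'E'
import sys,cv2
from h import *
from cell import env
n=sys.argv[1]
s=env.read_camera("side"); w=env.read_camera("wrist")
a=cv2.resize(s["pixels"][:,:,::-1][160:280,250:350],None,fx=4,fy=4,interpolation=cv2.INTER_CUBIC)
b=cv2.resize(w["pixels"][100:350,200:440,::-1],(400,480)); cv2.imwrite(f"pics/{n}.png",np.hstack([a,b]))
p=np.array(env.get_obs()["tool_pos"]); d=np.array([.236,.972,0])
print("side-zoom of fingertips",((proj(s,[p+d*.05,p-d*.05])-[250,160])*4).round(),"wrist-zoom",((proj(w,[p+d*.0435,p-d*.0435],True)-[200,100])*[400/240,480/250]).round())
E
sleep 0; python3 look.py s12; python3 go.py 0.4931 -0.1089 0.105 76.34
```

```text
side-zoom of fingertips [[179.  71.]
 [127. 138.]] wrist-zoom [[303. 241.]
 [ 87. 255.]]
shift [-0.005  -0.0004  0.0933] rot [-0.0008  0.0001 -0.0585] now [ 0.495  -0.1043  0.1983] [-1.7995e+02  1.0000e-02  7.2990e+01] F [-0.5  0.5  0.7] w 0.087 t 10.8833
```

View pics/s12.png

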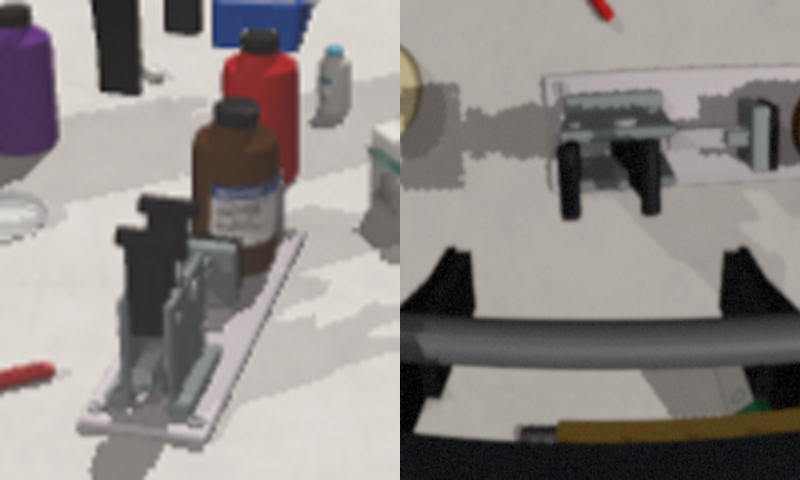

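Both views now agree that the real fingertips sit about 25 mm higher than the reported TCP: the wrist tip spacing is 1.16× the prediction, and the side rows are about 10 px high. I'll go down in stages using the pictures.

Request:
{"name": "send_rows", "arguments": {
  "steps": [
    [[-0.005, 0, 0.01], [0, 0, -0.02], 0.087],
    [[-0.005, 0, 0.025], [0, 0, -0.02], 0.087],
    [[-0.005, 0, 0.04], [0, 0, -0.02], 0.087],
    [[-0.005, 0, 0.055], [0, 0, -0.02], 0.087],
    [[-0.005, 0, 0.06], [0, 0, -0.02], 0.087]
  ]
}}

```text
time_s: 11.3
tool_pos: [0.4923, -0.1088, 0.1366]
tool_rot: [-179.8, -0.0, 74.2]
force: [-0.3, 0.6, -0.5]
grip_width: 0.0872
```

```bash
python3 look.py x >/dev/null; python3 look.py s13; python3 go.py 0.4931 -0.1089 0.08 76.34
python3 - <<'E'
from h import *
from cell import env
w=env.read_camera("wrist"); p=np.array(env.get_obs()["tool_pos"]); 
q=p.copy(); q[2]=.128; print((proj(w,[q],True)-[200,100])*[400/240,480/250]+[400,0])
E
```

```text
side-zoom of fingertips [[180. 166.]
 [129. 241.]] wrist-zoom [[303. 245.]
 [ 86. 254.]]
shift [-0.0001 -0.0012  0.0593] rot [ 0.0007  0.0001 -0.0364] now [ 0.4943 -0.1091  0.1394] [1.7996e+02 1.0000e-02 7.4250e+01] F [-0.6 -0.9 -0.3] w 0.0868 t 11.5
[[594.56980041 237.04655253]]
```

View pics/s13.png

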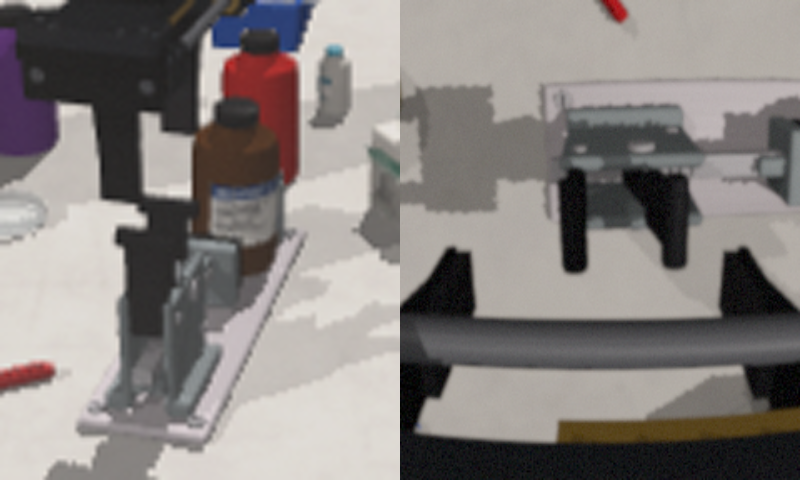

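The barrels lie between the fingers, with about 4.5 mm clear on the trigger side. I'll add a little more clearance and go down.

Request:
{"name": "send_rows", "arguments": {
  "steps": [
    [[0.002, -0.003, 0.0], [0, 0, -0.036], 0.087],
    [[0.003, -0.003, 0.01], [0, 0, -0.036], 0.087],
    [[0.003, -0.003, 0.025], [0, 0, -0.036], 0.087],
    [[0.003, -0.003, 0.04], [0, 0, -0.036], 0.087],
    [[0.003, -0.003, 0.055], [0, 0, -0.036], 0.087]
  ]
}}

```text
time_s: 11.97
tool_pos: [0.4922, -0.1056, 0.0832]
tool_rot: [179.9, 0.0, 76.3]
force: [-0.2, 0.2, 0.3]
grip_width: 0.0873
```

```bash
python3 look.py x >/dev/null; python3 look.py s14; python3 go.py 0.4931 -0.1089 0.08 76.34
```

```text
side-zoom of fingertips [[178. 245.]
 [128. 326.]] wrist-zoom [[303. 251.]
 [ 86. 251.]]
shift [-0.0033  0.002   0.0039] rot [-0.0001 -0.0001 -0.0001] now [ 0.4919 -0.1052  0.0839] [-1.7999e+02 -1.0000e-02  7.6330e+01] F [-0.2  0.5  0. ] w 0.0871 t 12.1667
```

View pics/s14.png

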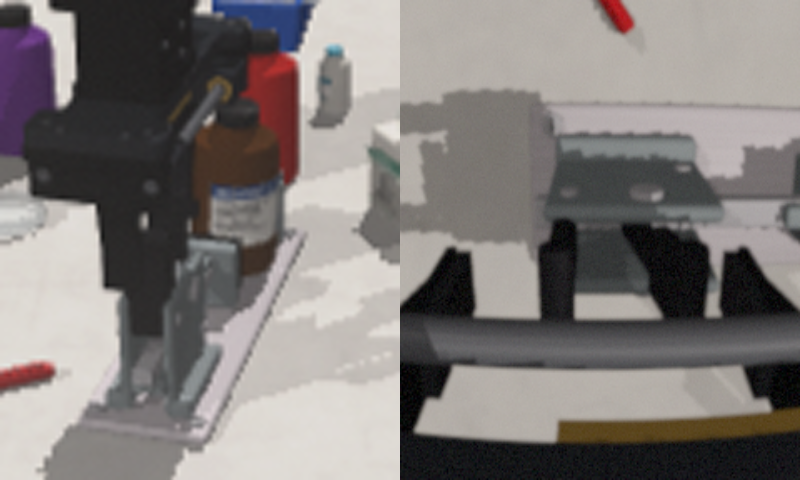

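The tips are now at barrel height, with about 5 mm to the trigger. First pull is a small one, reading the force.

Request:
{"name": "send_rows", "arguments": {
  "steps": [
    [[-0.002, 0, 0.002], [0, 0, 0], 0.087],
    [[-0.004, 0, 0.003], [0, 0, 0], 0.087],
    [[-0.006, 0, 0.003], [0, 0, 0], 0.087],
    [[-0.008, 0, 0.003], [0, 0, 0], 0.087],
    [[-0.01, 0, 0.003], [0, 0, 0], 0.087]
  ],
  "grip_force": 40
}}

```text
time_s: 12.58
tool_pos: [0.4902, -0.1136, 0.0813]
tool_rot: [179.9, -0.1, 76.4]
force: [0.5, 4.0, 2.4]
grip_width: 0.087
```

Request:
{"name": "send_rows", "arguments": {
  "steps": [
    [[-0.002, 0, 0], [0, 0, 0], 0.087],
    [[-0.004, 0, 0], [0, 0, 0], 0.087],
    [[-0.006, 0, 0], [0, 0, 0], 0.087],
    [[-0.006, 0, 0], [0, 0, 0], 0.087],
    [[-0.006, 0, 0], [0, 0, 0], 0.087]
  ]
}}

```text
time_s: 13.0
tool_pos: [0.4879, -0.1216, 0.0807]
tool_rot: [180.0, 0.0, 76.3]
force: [0.3, 1.0, 0.6]
grip_width: 0.0872
```

```bash
python3 look.py s15; python3 go.py 0.4931 -0.1089 0.08 76.34
```

```text
side-zoom of fingertips [[170. 262.]
 [119. 346.]] wrist-zoom [[303. 247.]
 [ 86. 247.]]
shift [0.0133 0.002  0.0007] rot [ 0.0001  0.0006 -0.0002] now [ 0.488  -0.1214  0.0807] [1.7999e+02 3.0000e-02 7.6330e+01] F [1.1 0.7 0.1] w 0.0872 t 13.1
```

View pics/s15.png

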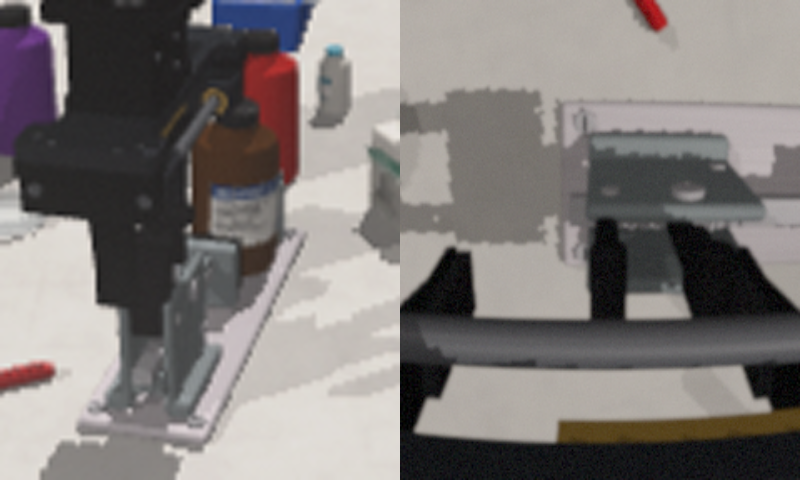

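Request:
{"name": "send_rows", "arguments": {
  "steps": [
    [[-0.001, 0, 0], [0, 0, 0], 0.087],
    [[-0.002, 0, 0], [0, 0, 0], 0.087],
    [[-0.003, 0, 0], [0, 0, 0], 0.087],
    [[-0.004, 0, 0], [0, 0, 0], 0.087],
    [[-0.005, 0, 0], [0, 0, 0], 0.087]
  ]
}}

```text
time_s: 13.52
tool_pos: [0.4868, -0.1257, 0.0808]
tool_rot: [-180.0, 0.0, 76.4]
force: [1.3, 2.4, 2.6]
grip_width: 0.0869
```

Request:
{"name": "send_rows", "arguments": {
  "steps": [
    [[-0.001, 0, 0], [0, 0, 0], 0.087],
    [[-0.002, 0, 0], [0, 0, 0], 0.087],
    [[-0.003, 0, 0], [0, 0, 0], 0.087],
    [[-0.003, 0, 0], [0, 0, 0], 0.087],
    [[-0.003, 0, 0], [0, 0, 0], 0.087]
  ]
}}

```text
time_s: 13.93
tool_pos: [0.4865, -0.127, 0.0807]
tool_rot: [180.0, -0.1, 76.4]
force: [1.4, 6.2, 1.2]
grip_width: 0.0871
```

```bash
python3 look.py s16; python3 go.py 0.4931 -0.1089 0.08 76.34
```

```text
side-zoom of fingertips [[167. 267.]
 [116. 351.]] wrist-zoom [[303. 247.]
 [ 86. 247.]]
shift [0.019  0.0021 0.0008] rot [ 0.0001 -0.0021  0.0013] now [ 0.4865 -0.1269  0.0807] [ 1.800e+02 -1.200e-01  7.641e+01] F [2.5 5.9 2.3] w 0.0868 t 14.0333
```

View pics/s16.png

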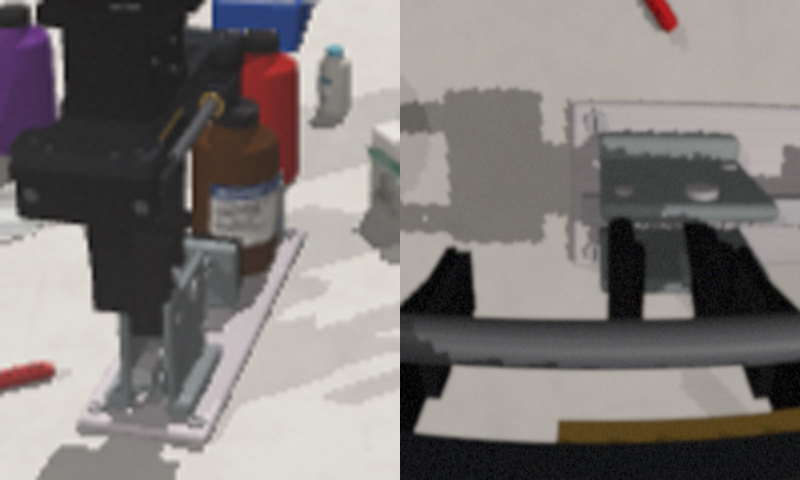

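Request:
{"name": "send_rows", "arguments": {
  "steps": [
    [[-0.001, 0, 0], [0, 0, 0], 0.087],
    [[-0.002, 0, 0], [0, 0, 0], 0.087],
    [[-0.003, 0, 0], [0, 0, 0], 0.087],
    [[-0.003, 0, 0], [0, 0, 0], 0.087],
    [[-0.003, 0, 0], [0, 0, 0], 0.087]
  ]
}}

```text
time_s: 14.45
tool_pos: [0.4863, -0.128, 0.0807]
tool_rot: [180.0, -0.3, 76.5]
force: [2.9, 9.4, 0.7]
grip_width: 0.0869
```

```bash
cat > st.py <<'E'
from h import *
from cell import env
d=np.array([.2361,.9717,0]); org=np.array([.5206,.0043,0])
o=env.get_obs(); p=o["tool_pos"]-org; f=np.array(o["force"])
print("local y %.2f mm  x %.2f z %.2f"%(1e3*p@d,1e3*p@np.array([.9717,-.2361,0]),1e3*o["tool_pos"][2]),"F along +y %.1f"%(f@d),"fz %.1f"%f[2],"w",round(o["grip_width"],4),"t",round(o["time_s"],2))
E
python3 st.py
```

```text
local y -136.60 mm  x -2.07 z 80.67 F along +y 9.8 fz 0.7 w 0.0869 t 14.45
```

Request:
{"name": "send_rows", "arguments": {
  "steps": [
    [[-0.001, 0, 0], [0, 0, 0], 0.087],
    [[-0.002, 0, 0], [0, 0, 0], 0.087],
    [[-0.003, 0, 0], [0, 0, 0], 0.087],
    [[-0.003, 0, 0], [0, 0, 0], 0.087],
    [[-0.003, 0, 0], [0, 0, 0], 0.087]
  ]
}}

```text
time_s: 14.87
tool_pos: [0.4858, -0.1301, 0.0807]
tool_rot: [180.0, -0.3, 76.5]
force: [3.7, 10.0, 0.6]
grip_width: 0.0872
```

```bash
python3 st.py; python3 look.py s17
```

```text
local y -138.77 mm  x -2.05 z 80.65 F along +y 10.6 fz 0.6 w 0.0872 t 14.87
side-zoom of fingertips [[166. 269.]
 [114. 355.]] wrist-zoom [[303. 247.]
 [ 86. 247.]]
```

View pics/s17.png

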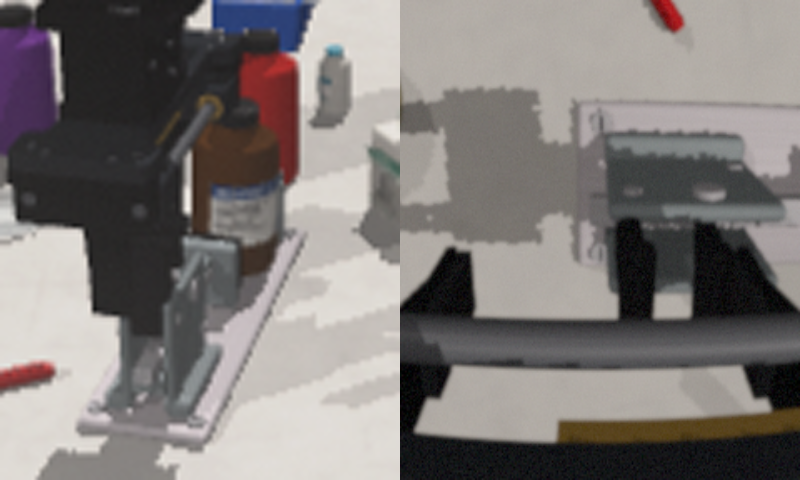

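Request:
{"name": "send_rows", "arguments": {
  "steps": [
    [[-0.001, 0, 0], [0, 0, 0], 0.087],
    [[-0.002, 0, 0], [0, 0, 0], 0.087],
    [[-0.003, 0, 0], [0, 0, 0], 0.087],
    [[-0.004, 0, 0], [0, 0, 0], 0.087],
    [[-0.004, 0, 0], [0, 0, 0], 0.087]
  ]
}}

```text
time_s: 15.38
tool_pos: [0.4856, -0.1312, 0.0805]
tool_rot: [180.0, -0.5, 76.6]
force: [5.5, 16.3, -1.6]
grip_width: 0.0872
```

```bash
python3 st.py
```

```text
local y -139.96 mm  x -2.01 z 80.46 F along +y 17.1 fz -1.6 w 0.0872 t 15.38
```

Request:
{"name": "send_rows", "arguments": {
  "steps": [
    [[-0.001, 0, 0], [0, 0, 0], 0.087],
    [[-0.002, 0, 0], [0, 0, 0], 0.087],
    [[-0.002, 0, 0], [0, 0, 0], 0.087],
    [[-0.002, 0, 0], [0, 0, 0], 0.087],
    [[-0.002, 0, 0], [0, 0, 0], 0.087]
  ]
}}

```text
time_s: 15.8
tool_pos: [0.4856, -0.1313, 0.0804]
tool_rot: [180.0, -0.7, 76.6]
force: [5.7, 18.6, -1.4]
grip_width: 0.0868
```

```bash
python3 st.py
```

```text
local y -140.05 mm  x -1.98 z 80.37 F along +y 19.4 fz -1.4 w 0.0868 t 15.8
```

The end stop is at tool local y ≈ −140, the arm gives about 2 N/mm here, and a free jaw takes about 10.5 N. Now I'll release and check the jaw.

Request:
{"name": "send_rows", "arguments": {
  "steps": [
    [[0.007, 0, 0], [0, 0, 0], 0.087],
    [[0.014, 0, 0], [0, 0, 0], 0.087],
    [[0.021, 0, 0], [0, 0, 0], 0.087],
    [[0.028, 0, 0], [0, 0, 0], 0.087],
    [[0.033, 0, 0], [0, 0, 0], 0.087]
  ]
}}

```text
time_s: 16.22
tool_pos: [0.4905, -0.1085, 0.0804]
tool_rot: [-179.9, 0.1, 76.3]
force: [-0.7, 0.5, -0.4]
grip_width: 0.0864
```

```bash
python3 st.py; python3 - <<'E'
from h import *
from cell import env
import pickle
w=env.read_camera("wrist"); s=env.read_camera("side"); t=env.read_camera("top"); pickle.dump((w,s,t),open("c18.pkl","wb"))
b=cv2.resize(w["pixels"][100:300,200:600,::-1],(800,400)); cv2.imwrite("pics/w18.png",b)
E
python3 st.py
```

```text
local y -116.75 mm  x -2.60 z 80.41 F along +y 0.3 fz -0.4 w 0.0864 t 16.22
local y -116.65 mm  x -2.35 z 80.60 F along +y 0.2 fz 0.6 w 0.0867 t 16.37
```

View pics/w18.png

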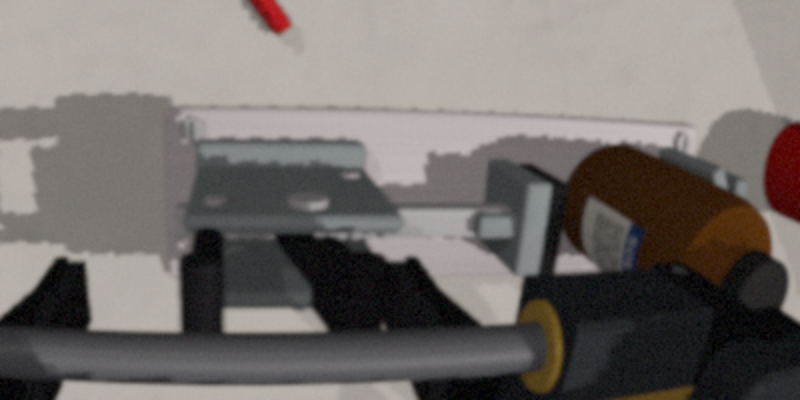

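```bash
python3 - <<'E'
from h import *
import pickle
w,s,t=pickle.load(open("c18.pkl","rb"))
d=np.array([.2361,.9717,0]); x=np.array([.9717,-.2361,0]); org=np.array([.5206,.0043,0])
def loc(u,v,z):
    p=at_z(w,200+u/2,100+v/2,z,True)-org; return (p@x*1e3).round(1),(p@d*1e3).round(1)
print("pad top far",loc(565,180,.054),"pad near top",loc(530,275,.018), loc(553,275,.018),"grey back top",loc(490,160,.054))
print("plate corner",loc(692,127,.008),"near",loc(172,108,.008))
print("bottle base edge",loc(568,190,.03))
for y in (20,30,38,45): 
  for z in (.054,.018):
    P=[org+d*y/1e3+x*k+[0,0,z] for k in(-.02,.02)]; print(y,z,((proj(w,P,True)-[200,100])*2).round())
a=cv2.resize(t["pixels"][:,:,::-1][160:230,260:380],None,fx=6,fy=6,interpolation=cv2.INTER_CUBIC); cv2.imwrite("pics/t18.png",a)
E
```

```text
pad top far (np.float64(-22.7), np.float64(15.2)) pad near top (np.float64(34.3), np.float64(25.6)) (np.float64(34.9), np.float64(38.9)) grey back top (np.float64(-30.4), np.float64(-19.7))
plate corner (np.float64(-39.9), np.float64(123.0)) near (np.float64(-41.8), np.float64(-143.2))
bottle base edge (np.float64(-11.7), np.float64(32.1))
20 0.054 [[574. 187.]
 [559. 278.]]
20 0.018 [[536. 165.]
 [525. 248.]]
30 0.054 [[594. 187.]
 [578. 277.]]
30 0.018 [[554. 165.]
 [543. 247.]]
38 0.054 [[609. 187.]
 [593. 276.]]
38 0.018 [[569. 166.]
 [557. 247.]]
45 0.054 [[622. 187.]
 [606. 275.]]
45 0.018 [[581. 166.]
 [569. 246.]]
```

View pics/t18.png

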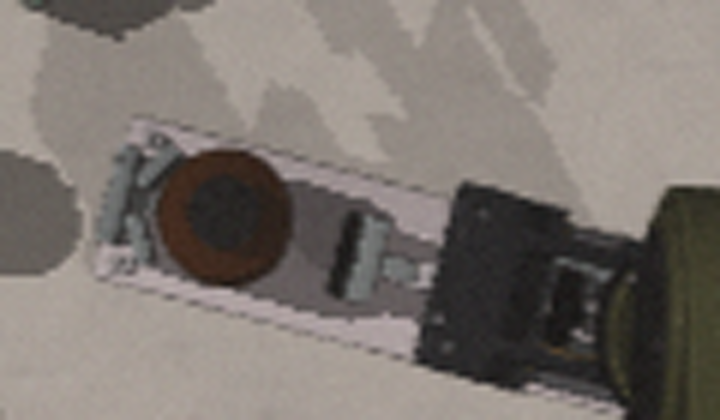

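The pad face is at local y ≈ 17 mm and a seated bottle's contact is at 45, so about 28 mm remains. Four plain full strokes are safe.

Request:
{"name": "send_rows", "arguments": {
  "steps": [
    [[-0.007, 0, 0], [0, 0, 0], 0.087],
    [[-0.014, 0, 0], [0, 0, 0], 0.087],
    [[-0.021, 0, 0], [0, 0, 0], 0.087],
    [[-0.026, 0, 0], [0, 0, 0], 0.087],
    [[-0.03, 0, 0], [0, 0, 0], 0.087]
  ]
}}

```text
time_s: 16.78
tool_pos: [0.4856, -0.1317, 0.0815]
tool_rot: [180.0, -0.5, 76.4]
force: [4.0, 22.6, 3.8]
grip_width: 0.0871
```

Request:
{"name": "send_rows", "arguments": {
  "steps": [
    [[0, 0, 0], [0, 0, 0], 0.087],
    [[0, 0, 0], [0, 0, 0], 0.087],
    [[0, 0, 0], [0, 0, 0], 0.087],
    [[0, 0, 0], [0, 0, 0], 0.087],
    [[0, 0, 0], [0, 0, 0], 0.087]
  ]
}}

```text
time_s: 17.2
tool_pos: [0.4857, -0.1315, 0.0815]
tool_rot: [180.0, -0.5, 76.5]
force: [2.0, 13.7, 6.0]
grip_width: 0.0874
```

```bash
python3 st.py
```

```text
local y -140.21 mm  x -1.81 z 81.51 F along +y 13.8 fz 6.0 w 0.0874 t 17.2
```

Request:
{"name": "send_rows", "arguments": {
  "steps": [
    [[0.008, 0, 0], [0, 0, 0], 0.087],
    [[0.016, 0, 0], [0, 0, 0], 0.087],
    [[0.024, 0, 0], [0, 0, 0], 0.087],
    [[0.03, 0, 0], [0, 0, 0], 0.087],
    [[0.03, 0, 0], [0, 0, 0], 0.087]
  ]
}}

```text
time_s: 17.62
tool_pos: [0.4911, -0.1074, 0.0806]
tool_rot: [-180.0, 0.0, 76.4]
force: [0.8, 0.4, -0.1]
grip_width: 0.0873
```

```bash
cat > lk.py <<'E'
import sys
from h import *
from cell import env
w=env.read_camera("wrist"); 
b=cv2.resize(w["pixels"][160:260,400:600,::-1],(800,400),interpolation=cv2.INTER_CUBIC); cv2.imwrite(f"pics/{sys.argv[1]}.png",b)
d=np.array([.2361,.9717,0]); x=np.array([.9717,-.2361,0]); org=np.array([.5206,.0043,0])
for y in (15,20,25,30,35,40,45): 
    P=[org+d*y/1e3+x*k+[0,0,.054] for k in(-.02,.02)]; print(y,((proj(w,P,True)-[400,160])*4).round().tolist())
E
python3 st.py; python3 lk.py w19
```

```text
local y -115.54 mm  x -2.30 z 80.62 F along +y 0.6 fz -0.1 w 0.0873 t 17.62
15 [[322.0, 132.0], [292.0, 317.0]]
20 [[342.0, 133.0], [312.0, 316.0]]
25 [[362.0, 133.0], [331.0, 315.0]]
30 [[382.0, 133.0], [351.0, 314.0]]
35 [[401.0, 133.0], [370.0, 313.0]]
40 [[420.0, 133.0], [388.0, 311.0]]
45 [[439.0, 133.0], [406.0, 310.0]]
```

View pics/w19.png

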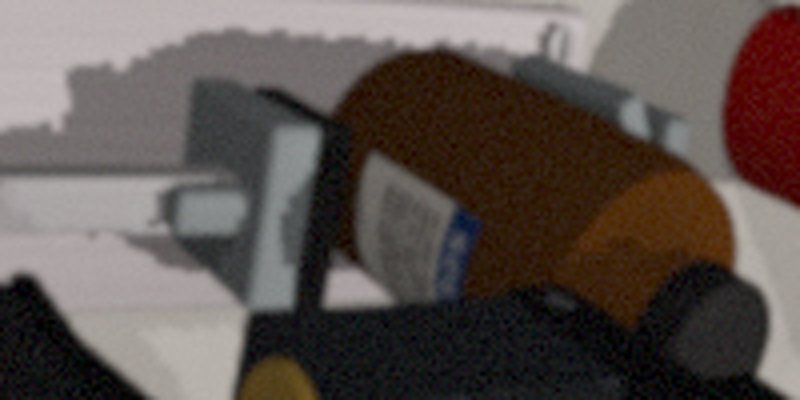

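The pad face is at about 22 mm, a clean 6 mm step. Two more plain strokes.

Request:
{"name": "send_rows", "arguments": {
  "steps": [
    [[-0.007, 0, 0], [0, 0, 0], 0.087],
    [[-0.014, 0, 0], [0, 0, 0], 0.087],
    [[-0.021, 0, 0], [0, 0, 0], 0.087],
    [[-0.027, 0, 0], [0, 0, 0], 0.087],
    [[-0.031, 0, 0], [0, 0, 0], 0.087]
  ]
}}

```text
time_s: 18.08
tool_pos: [0.4857, -0.1317, 0.0814]
tool_rot: [180.0, -0.6, 76.4]
force: [3.8, 21.9, 3.1]
grip_width: 0.0869
```

Request:
{"name": "send_rows", "arguments": {
  "steps": [
    [[0, 0, 0], [0, 0, 0], 0.087],
    [[0.008, 0, 0], [0, 0, 0], 0.087],
    [[0.016, 0, 0], [0, 0, 0], 0.087],
    [[0.024, 0, 0], [0, 0, 0], 0.087],
    [[0.031, 0, 0], [0, 0, 0], 0.087]
  ]
}}

```text
time_s: 18.5
tool_pos: [0.4907, -0.1089, 0.0805]
tool_rot: [-180.0, 0.1, 76.3]
force: [-0.9, -0.0, -1.0]
grip_width: 0.0869
```

Request:
{"name": "send_rows", "arguments": {
  "steps": [
    [[0, 0, 0], [0, 0, 0], 0.087],
    [[-0.008, 0, 0], [0, 0, 0], 0.087],
    [[-0.016, 0, 0], [0, 0, 0], 0.087],
    [[-0.024, 0, 0], [0, 0, 0], 0.087],
    [[-0.031, 0, 0], [0, 0, 0], 0.087]
  ]
}}

```text
time_s: 18.92
tool_pos: [0.4855, -0.1319, 0.0813]
tool_rot: [180.0, -0.6, 76.5]
force: [7.1, 30.7, 1.9]
grip_width: 0.0872
```

Request:
{"name": "send_rows", "arguments": {
  "steps": [
    [[0, 0, 0], [0, 0, 0], 0.087],
    [[0.008, 0, 0], [0, 0, 0], 0.087],
    [[0.016, 0, 0], [0, 0, 0], 0.087],
    [[0.024, 0, 0], [0, 0, 0], 0.087],
    [[0.031, 0, 0], [0, 0, 0], 0.087]
  ]
}}

```text
time_s: 19.33
tool_pos: [0.4907, -0.1091, 0.0805]
tool_rot: [-180.0, 0.1, 76.3]
force: [0.2, 0.3, -0.4]
grip_width: 0.0867
```

```bash
python3 st.py; python3 lk.py x; python3 lk.py w20; python3 st.py
```

```text
local y -117.22 mm  x -2.30 z 80.48 F along +y 0.4 fz -0.4 w 0.0867 t 19.33
15 [[329.0, 131.0], [300.0, 315.0]]
20 [[350.0, 131.0], [320.0, 314.0]]
25 [[370.0, 131.0], [339.0, 313.0]]
30 [[389.0, 131.0], [358.0, 312.0]]
35 [[409.0, 131.0], [377.0, 311.0]]
40 [[427.0, 132.0], [396.0, 310.0]]
45 [[446.0, 132.0], [414.0, 309.0]]
15 [[320.0, 132.0], [291.0, 317.0]]
20 [[341.0, 132.0], [311.0, 316.0]]
25 [[361.0, 132.0], [330.0, 314.0]]
30 [[381.0, 133.0], [349.0, 313.0]]
35 [[400.0, 133.0], [368.0, 312.0]]
40 [[419.0, 133.0], [387.0, 311.0]]
45 [[437.0, 133.0], [405.0, 310.0]]
local y -115.80 mm  x -2.29 z 80.63 F along +y 1.0 fz -0.6 w 0.087 t 19.43
```

View pics/w20.png

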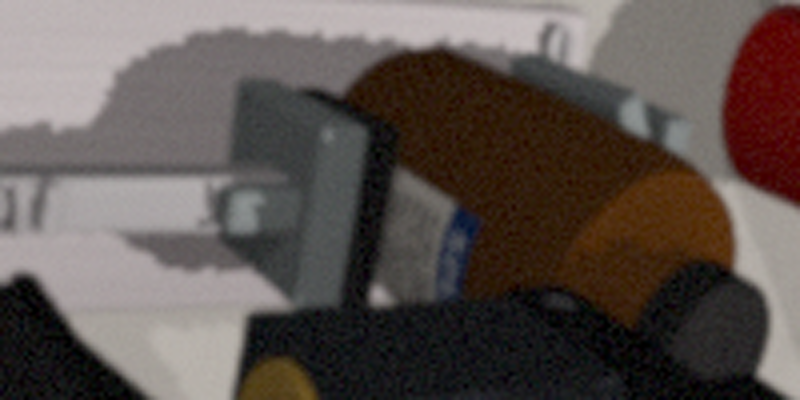

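The pad face is at about 34.5 mm, almost on the bottle. The last strokes overshot hard into the end stop (31 N), so I'll slow down. The next stroke pushes the bottle into the V.

Request:
{"name": "send_rows", "arguments": {
  "steps": [
    [[-0.004, 0, 0], [0, 0, 0], 0.087],
    [[-0.008, 0, 0], [0, 0, 0], 0.087],
    [[-0.012, 0, 0], [0, 0, 0], 0.087],
    [[-0.015, 0, 0], [0, 0, 0], 0.087],
    [[-0.018, 0, 0], [0, 0, 0], 0.087]
  ]
}}

```text
time_s: 19.85
tool_pos: [0.4879, -0.1221, 0.0816]
tool_rot: [180.0, -0.3, 76.4]
force: [0.0, 11.1, 7.6]
grip_width: 0.0873
```

Request:
{"name": "send_rows", "arguments": {
  "steps": [
    [[-0.002, 0, 0], [0, 0, 0], 0.087],
    [[-0.004, 0, 0], [0, 0, 0], 0.087],
    [[-0.006, 0, 0], [0, 0, 0], 0.087],
    [[-0.007, 0, 0], [0, 0, 0], 0.087],
    [[-0.008, 0, 0], [0, 0, 0], 0.087]
  ]
}}

```text
time_s: 20.27
tool_pos: [0.4865, -0.129, 0.0816]
tool_rot: [180.0, -0.4, 76.5]
force: [0.8, 12.0, 5.1]
grip_width: 0.087
```

```bash
python3 st.py
```

```text
local y -137.58 mm  x -1.68 z 81.58 F along +y 11.9 fz 5.1 w 0.087 t 20.27
```

Request:
{"name": "send_rows", "arguments": {
  "steps": [
    [[-0.001, 0, 0], [0, 0, 0], 0.087],
    [[-0.002, 0, 0], [0, 0, 0], 0.087],
    [[-0.003, 0, 0], [0, 0, 0], 0.087],
    [[-0.003, 0, 0], [0, 0, 0], 0.087],
    [[-0.003, 0, 0], [0, 0, 0], 0.087]
  ]
}}

```text
time_s: 20.68
tool_pos: [0.4859, -0.1315, 0.0815]
tool_rot: [180.0, -0.4, 76.5]
force: [1.6, 12.3, 4.9]
grip_width: 0.0866
```

```bash
python3 st.py
```

```text
local y -140.16 mm  x -1.68 z 81.46 F along +y 12.4 fz 4.9 w 0.0866 t 20.68
```

Request:
{"name": "send_rows", "arguments": {
  "steps": [
    [[0.007, 0, 0], [0, 0, 0], 0.087],
    [[0.014, 0, 0], [0, 0, 0], 0.087],
    [[0.021, 0, 0], [0, 0, 0], 0.087],
    [[0.028, 0, 0], [0, 0, 0], 0.087],
    [[0.029, 0, 0], [0, 0, 0], 0.087]
  ]
}}

```text
time_s: 21.1
tool_pos: [0.491, -0.1074, 0.0806]
tool_rot: [-180.0, 0.0, 76.4]
force: [-0.3, -0.3, -0.3]
grip_width: 0.0865
```

```bash
python3 lk.py x >/dev/null; python3 lk.py w21; python3 st.py
```

```text
15 [[323.0, 132.0], [294.0, 317.0]]
20 [[344.0, 133.0], [314.0, 316.0]]
25 [[364.0, 133.0], [333.0, 315.0]]
30 [[384.0, 133.0], [352.0, 314.0]]
35 [[403.0, 133.0], [371.0, 312.0]]
40 [[422.0, 133.0], [390.0, 311.0]]
45 [[440.0, 133.0], [408.0, 310.0]]
local y -116.51 mm  x -2.30 z 80.55 F along +y -0.6 fz 0.1 w 0.087 t 21.2
```

View pics/w21.png

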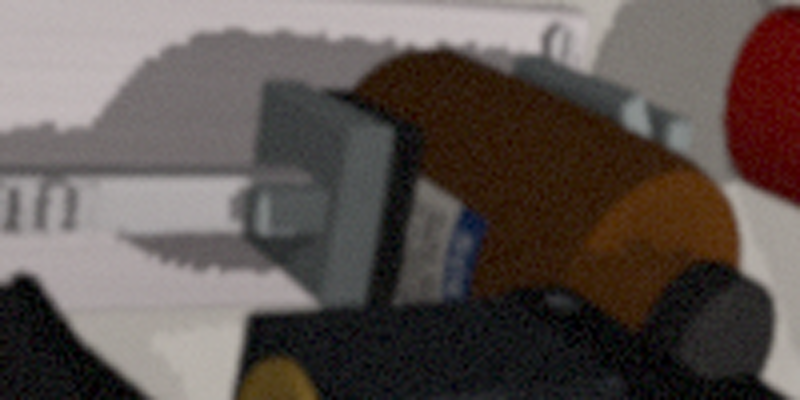

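The pad is at about 41 mm, so this stroke should meet the seated bottle at around two thirds of its travel. I'll take it in small, force-watched increments.

Request:
{"name": "send_rows", "arguments": {
  "steps": [
    [[-0.004, 0, 0], [0, 0, 0], 0.087],
    [[-0.008, 0, 0], [0, 0, 0], 0.087],
    [[-0.012, 0, 0], [0, 0, 0], 0.087],
    [[-0.015, 0, 0], [0, 0, 0], 0.087],
    [[-0.018, 0, 0], [0, 0, 0], 0.087]
  ]
}}

```text
time_s: 21.62
tool_pos: [0.4881, -0.1214, 0.0816]
tool_rot: [180.0, -0.4, 76.4]
force: [-1.0, 12.7, 8.0]
grip_width: 0.0872
```

Request:
{"name": "send_rows", "arguments": {
  "steps": [
    [[-0.001, 0, 0], [0, 0, 0], 0.087],
    [[-0.002, 0, 0], [0, 0, 0], 0.087],
    [[-0.003, 0, 0], [0, 0, 0], 0.087],
    [[-0.003, 0, 0], [0, 0, 0], 0.087],
    [[-0.003, 0, 0], [0, 0, 0], 0.087]
  ]
}}

```text
time_s: 22.03
tool_pos: [0.4874, -0.1249, 0.0817]
tool_rot: [180.0, -0.3, 76.4]
force: [0.3, 9.3, 7.4]
grip_width: 0.0872
```

```bash
python3 st.py
```

```text
local y -133.41 mm  x -1.70 z 81.73 F along +y 9.1 fz 7.4 w 0.0872 t 22.03
```

Request:
{"name": "send_rows", "arguments": {
  "steps": [
    [[-0.001, 0, 0], [0, 0, 0], 0.087],
    [[-0.002, 0, 0], [0, 0, 0], 0.087],
    [[-0.002, 0, 0], [0, 0, 0], 0.087],
    [[-0.002, 0, 0], [0, 0, 0], 0.087],
    [[-0.002, 0, 0], [0, 0, 0], 0.087]
  ]
}}

```text
time_s: 22.45
tool_pos: [0.4871, -0.1266, 0.0817]
tool_rot: [180.0, -0.3, 76.5]
force: [0.1, 10.0, 7.3]
grip_width: 0.087
```

```bash
python3 st.py
```

```text
local y -135.08 mm  x -1.65 z 81.74 F along +y 9.7 fz 7.3 w 0.087 t 22.45
```

Request:
{"name": "send_rows", "arguments": {
  "steps": [
    [[-0.0007, 0, 0], [0, 0, 0], 0.087],
    [[-0.0015, 0, 0], [0, 0, 0], 0.087],
    [[-0.0015, 0, 0], [0, 0, 0], 0.087],
    [[-0.0015, 0, 0], [0, 0, 0], 0.087],
    [[-0.0015, 0, 0], [0, 0, 0], 0.087]
  ]
}}

```text
time_s: 22.87
tool_pos: [0.4869, -0.1274, 0.0817]
tool_rot: [180.0, -0.4, 76.5]
force: [1.2, 10.3, 6.2]
grip_width: 0.087
```

```bash
python3 st.py
```

```text
local y -135.95 mm  x -1.67 z 81.65 F along +y 10.3 fz 6.2 w 0.087 t 22.87
```

Request:
{"name": "send_rows", "arguments": {
  "steps": [
    [[-0.0007, 0, 0], [0, 0, 0], 0.087],
    [[-0.0015, 0, 0], [0, 0, 0], 0.087],
    [[-0.0015, 0, 0], [0, 0, 0], 0.087],
    [[-0.0015, 0, 0], [0, 0, 0], 0.087],
    [[-0.0015, 0, 0], [0, 0, 0], 0.087]
  ]
}}

```text
time_s: 23.28
tool_pos: [0.4867, -0.1283, 0.0816]
tool_rot: [180.0, -0.4, 76.5]
force: [1.5, 11.2, 5.8]
grip_width: 0.0868
```

```bash
python3 st.py; python3 lk.py w22; python3 st.py
```

```text
local y -136.90 mm  x -1.66 z 81.62 F along +y 11.2 fz 5.8 w 0.0868 t 23.28
15 [[401.0, 128.0], [370.0, 306.0]]
20 [[420.0, 128.0], [388.0, 305.0]]
25 [[438.0, 128.0], [406.0, 304.0]]
30 [[456.0, 128.0], [423.0, 303.0]]
35 [[473.0, 128.0], [441.0, 302.0]]
40 [[491.0, 129.0], [457.0, 301.0]]
45 [[507.0, 129.0], [474.0, 300.0]]
local y -136.89 mm  x -1.64 z 81.65 F along +y 11.9 fz 6.0 w 0.0867 t 23.33
```

View pics/w22.png

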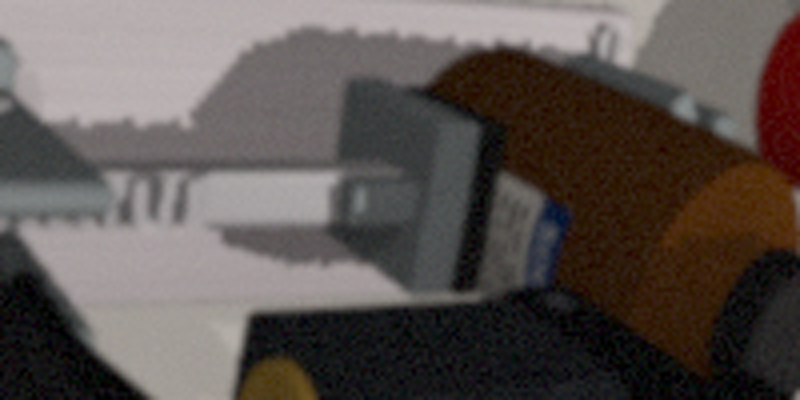

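The pad is at about 45 mm and contact is starting (11–12 N). More small steps.

Request:
{"name": "send_rows", "arguments": {
  "steps": [
    [[-0.0007, 0, 0], [0, 0, 0], 0.087],
    [[-0.0015, 0, 0], [0, 0, 0], 0.087],
    [[-0.002, 0, 0], [0, 0, 0], 0.087],
    [[-0.002, 0, 0], [0, 0, 0], 0.087],
    [[-0.002, 0, 0], [0, 0, 0], 0.087]
  ]
}}

```text
time_s: 23.75
tool_pos: [0.4862, -0.1303, 0.0816]
tool_rot: [180.0, -0.4, 76.5]
force: [0.5, 11.7, 5.7]
grip_width: 0.087
```

```bash
python3 st.py;python3 -c "
from cell import env
env.read_camera('top')"; python3 st.py
```

```text
local y -138.91 mm  x -1.66 z 81.59 F along +y 11.5 fz 5.7 w 0.087 t 23.75
local y -138.89 mm  x -1.66 z 81.59 F along +y 11.9 fz 5.8 w 0.0871 t 23.8
```

Request:
{"name": "send_rows", "arguments": {
  "steps": [
    [[-0.0007, 0, 0], [0, 0, 0], 0.087],
    [[-0.0015, 0, 0], [0, 0, 0], 0.087],
    [[-0.0015, 0, 0], [0, 0, 0], 0.087],
    [[-0.0015, 0, 0], [0, 0, 0], 0.087],
    [[-0.0015, 0, 0], [0, 0, 0], 0.087]
  ]
}}

```text
time_s: 24.22
tool_pos: [0.4859, -0.1315, 0.0815]
tool_rot: [180.0, -0.4, 76.5]
force: [1.7, 12.5, 4.9]
grip_width: 0.0866
```

```bash
python3 st.py; python3 lk.py w23; python3 st.py
```

```text
local y -140.18 mm  x -1.65 z 81.51 F along +y 12.5 fz 4.9 w 0.0866 t 24.22
15 [[414.0, 128.0], [382.0, 306.0]]
20 [[432.0, 128.0], [400.0, 305.0]]
25 [[450.0, 128.0], [417.0, 304.0]]
30 [[468.0, 129.0], [435.0, 303.0]]
35 [[485.0, 129.0], [452.0, 301.0]]
40 [[502.0, 129.0], [469.0, 300.0]]
45 [[518.0, 129.0], [485.0, 299.0]]
local y -140.20 mm  x -1.66 z 81.52 F along +y 11.9 fz 5.3 w 0.0871 t 24.27
```

View pics/w23.png

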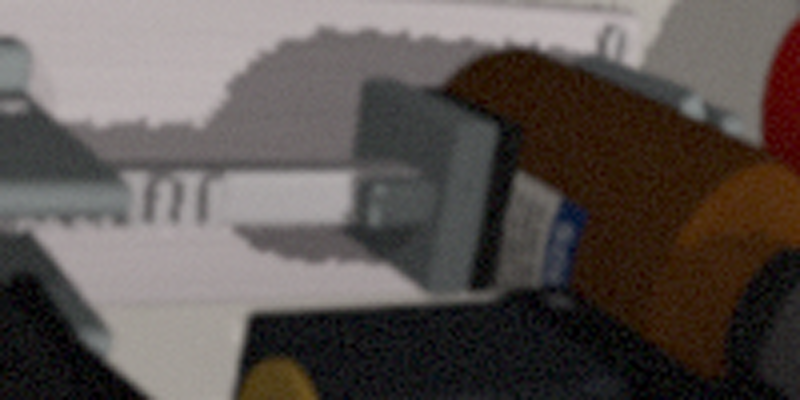

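The stroke ended without clamping (about 12 N at the stop), so I'll release and do another.

Request:
{"name": "send_rows", "arguments": {
  "steps": [
    [[0.007, 0, 0], [0, 0, 0], 0.087],
    [[0.014, 0, 0], [0, 0, 0], 0.087],
    [[0.021, 0, 0], [0, 0, 0], 0.087],
    [[0.028, 0, 0], [0, 0, 0], 0.087],
    [[0.0295, 0, 0], [0, 0, 0], 0.087]
  ]
}}

```text
time_s: 24.68
tool_pos: [0.491, -0.1075, 0.0806]
tool_rot: [-180.0, 0.0, 76.4]
force: [-1.2, 0.5, -0.3]
grip_width: 0.0868
```

```bash
python3 st.py; python3 lk.py w24; python3 st.py
```

```text
local y -115.59 mm  x -2.34 z 80.59 F along +y 0.2 fz -0.3 w 0.0868 t 24.68
15 [[322.0, 133.0], [292.0, 317.0]]
20 [[343.0, 133.0], [312.0, 316.0]]
25 [[363.0, 133.0], [332.0, 315.0]]
30 [[382.0, 133.0], [351.0, 314.0]]
35 [[402.0, 133.0], [370.0, 313.0]]
40 [[421.0, 133.0], [388.0, 312.0]]
45 [[439.0, 133.0], [407.0, 310.0]]
local y -115.80 mm  x -2.31 z 80.59 F along +y -0.2 fz -0.8 w 0.0869 t 24.73
```

Request:
{"name": "send_rows", "arguments": {
  "steps": [
    [[-0.001, 0, 0], [0, 0, 0], 0.087],
    [[-0.002, 0, 0], [0, 0, 0], 0.087],
    [[-0.003, 0, 0], [0, 0, 0], 0.087],
    [[-0.004, 0, 0], [0, 0, 0], 0.087],
    [[-0.005, 0, 0], [0, 0, 0], 0.087]
  ]
}}

```text
time_s: 25.15
tool_pos: [0.4899, -0.1131, 0.0807]
tool_rot: [-180.0, -0.0, 76.3]
force: [-0.7, 1.3, 1.4]
grip_width: 0.087
```

```bash
python3 st.py
```

```text
local y -121.30 mm  x -2.14 z 80.75 F along +y 1.1 fz 1.4 w 0.087 t 25.15
```

View pics/w24.png

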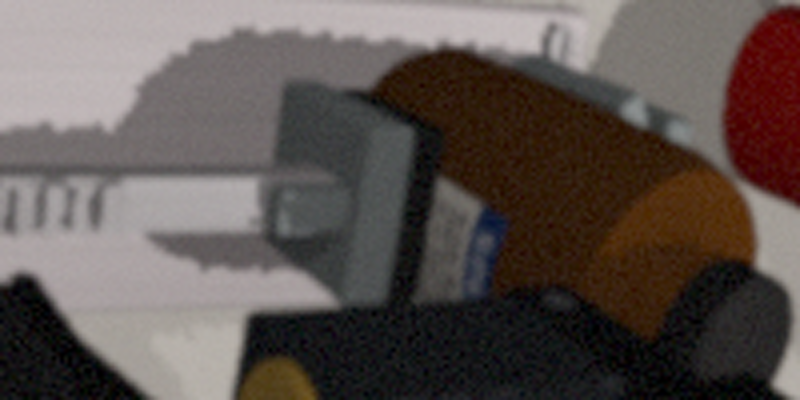

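Request:
{"name": "send_rows", "arguments": {
  "steps": [
    [[-0.001, 0, 0], [0, 0, 0], 0.087],
    [[-0.002, 0, 0], [0, 0, 0], 0.087],
    [[-0.003, 0, 0], [0, 0, 0], 0.087],
    [[-0.003, 0, 0], [0, 0, 0], 0.087],
    [[-0.003, 0, 0], [0, 0, 0], 0.087]
  ]
}}

```text
time_s: 25.57
tool_pos: [0.4895, -0.1154, 0.081]
tool_rot: [180.0, -0.0, 76.4]
force: [0.3, 3.6, 2.4]
grip_width: 0.0869
```

```bash
python3 st.py
```

```text
local y -123.69 mm  x -1.93 z 80.96 F along +y 3.6 fz 2.4 w 0.0869 t 25.57
```

Request:
{"name": "send_rows", "arguments": {
  "steps": [
    [[-0.001, 0, 0], [0, 0, 0], 0.087],
    [[-0.002, 0, 0], [0, 0, 0], 0.087],
    [[-0.002, 0, 0], [0, 0, 0], 0.087],
    [[-0.002, 0, 0], [0, 0, 0], 0.087],
    [[-0.002, 0, 0], [0, 0, 0], 0.087]
  ]
}}

```text
time_s: 25.98
tool_pos: [0.4894, -0.1164, 0.0811]
tool_rot: [180.0, -0.1, 76.4]
force: [0.2, 6.7, 4.6]
grip_width: 0.0869
```

```bash
python3 st.py
```

```text
local y -124.61 mm  x -1.87 z 81.12 F along +y 6.6 fz 4.6 w 0.0869 t 25.98
```

Request:
{"name": "send_rows", "arguments": {
  "steps": [
    [[-0.001, 0, 0], [0, 0, 0], 0.087],
    [[-0.002, 0, 0], [0, 0, 0], 0.087],
    [[-0.002, 0, 0], [0, 0, 0], 0.087],
    [[-0.002, 0, 0], [0, 0, 0], 0.087],
    [[-0.002, 0, 0], [0, 0, 0], 0.087]
  ]
}}

```text
time_s: 26.4
tool_pos: [0.4891, -0.1174, 0.0813]
tool_rot: [180.0, -0.2, 76.4]
force: [1.2, 8.3, 5.0]
grip_width: 0.0873
```

```bash
python3 st.py
```

```text
local y -125.68 mm  x -1.88 z 81.26 F along +y 8.3 fz 5.0 w 0.0873 t 26.4
```

Request:
{"name": "send_rows", "arguments": {
  "steps": [
    [[-0.0005, 0, 0], [0, 0, 0], 0.087],
    [[-0.001, 0, 0], [0, 0, 0], 0.087],
    [[-0.0015, 0, 0], [0, 0, 0], 0.087],
    [[-0.0015, 0, 0], [0, 0, 0], 0.087],
    [[-0.0015, 0, 0], [0, 0, 0], 0.087]
  ]
}}

```text
time_s: 26.82
tool_pos: [0.489, -0.1179, 0.0813]
tool_rot: [180.0, -0.2, 76.5]
force: [1.0, 10.0, 5.6]
grip_width: 0.0874
```

```bash
python3 st.py
```

```text
local y -126.24 mm  x -1.86 z 81.33 F along +y 10.0 fz 5.6 w 0.0874 t 26.82
```

Request:
{"name": "send_rows", "arguments": {
  "steps": [
    [[-0.0005, 0, 0], [0, 0, 0], 0.087],
    [[-0.001, 0, 0], [0, 0, 0], 0.087],
    [[-0.0015, 0, 0], [0, 0, 0], 0.087],
    [[-0.0015, 0, 0], [0, 0, 0], 0.087],
    [[-0.0015, 0, 0], [0, 0, 0], 0.087]
  ]
}}

```text
time_s: 27.23
tool_pos: [0.4888, -0.119, 0.0815]
tool_rot: [180.0, -0.3, 76.5]
force: [1.2, 9.8, 7.5]
grip_width: 0.087
```

```bash
python3 st.py
```

```text
local y -127.31 mm  x -1.83 z 81.51 F along +y 9.8 fz 7.5 w 0.087 t 27.23
```

Request:
{"name": "send_rows", "arguments": {
  "steps": [
    [[-0.0005, 0, 0], [0, 0, 0], 0.087],
    [[-0.001, 0, 0], [0, 0, 0], 0.087],
    [[-0.0015, 0, 0], [0, 0, 0], 0.087],
    [[-0.0015, 0, 0], [0, 0, 0], 0.087],
    [[-0.0015, 0, 0], [0, 0, 0], 0.087]
  ]
}}

```text
time_s: 27.65
tool_pos: [0.4885, -0.1204, 0.0816]
tool_rot: [180.0, -0.3, 76.5]
force: [1.0, 10.0, 7.6]
grip_width: 0.0866
```

```bash
python3 st.py
```

```text
local y -128.78 mm  x -1.71 z 81.62 F along +y 9.9 fz 7.6 w 0.0866 t 27.65
```

Request:
{"name": "send_rows", "arguments": {
  "steps": [
    [[-0.0005, 0, 0], [0, 0, 0], 0.087],
    [[-0.001, 0, 0], [0, 0, 0], 0.087],
    [[-0.0015, 0, 0], [0, 0, 0], 0.087],
    [[-0.002, 0, 0], [0, 0, 0], 0.087],
    [[-0.002, 0, 0], [0, 0, 0], 0.087]
  ]
}}

```text
time_s: 28.07
tool_pos: [0.4882, -0.1223, 0.0817]
tool_rot: [179.9, -0.3, 76.5]
force: [-0.5, 10.4, 8.0]
grip_width: 0.0865
```

```bash
python3 st.py
```

```text
local y -130.63 mm  x -1.63 z 81.69 F along +y 10.0 fz 8.0 w 0.0865 t 28.07
```

Request:
{"name": "send_rows", "arguments": {
  "steps": [
    [[-0.0005, 0, 0], [0, 0, 0], 0.087],
    [[-0.001, 0, 0], [0, 0, 0], 0.087],
    [[-0.0015, 0, 0], [0, 0, 0], 0.087],
    [[-0.0015, 0, 0], [0, 0, 0], 0.087],
    [[-0.0015, 0, 0], [0, 0, 0], 0.087]
  ]
}}

```text
time_s: 28.48
tool_pos: [0.488, -0.1231, 0.0818]
tool_rot: [179.9, -0.3, 76.5]
force: [0.4, 11.3, 8.9]
grip_width: 0.087
```

```bash
python3 st.py; python3 lk.py w25
```

```text
local y -131.54 mm  x -1.62 z 81.75 F along +y 11.1 fz 8.9 w 0.087 t 28.48
15 [[381.0, 128.0], [350.0, 308.0]]
20 [[400.0, 128.0], [369.0, 307.0]]
25 [[419.0, 128.0], [387.0, 306.0]]
30 [[437.0, 128.0], [405.0, 305.0]]
35 [[455.0, 129.0], [423.0, 304.0]]
40 [[473.0, 129.0], [440.0, 302.0]]
45 [[490.0, 129.0], [457.0, 301.0]]
```

View pics/w25.png

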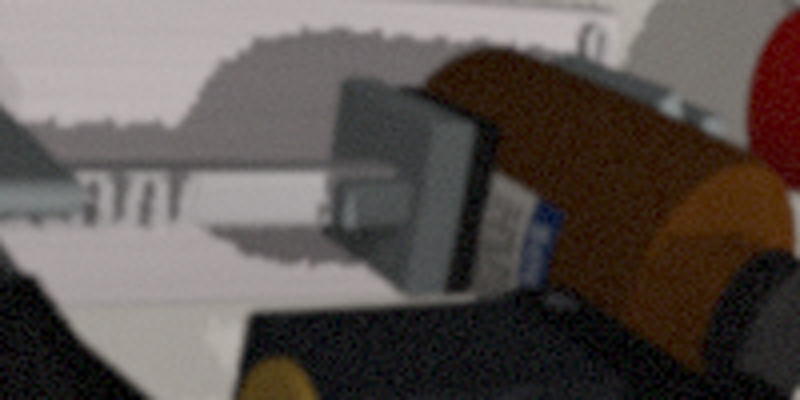

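The force is now rising steadily: 11.1 N, with 0.9 mm moved per 1.5 mm commanded. I'll carry on in small steps.

Request:
{"name": "send_rows", "arguments": {
  "steps": [
    [[-0.0005, 0, 0], [0, 0, 0], 0.087],
    [[-0.001, 0, 0], [0, 0, 0], 0.087],
    [[-0.0015, 0, 0], [0, 0, 0], 0.087],
    [[-0.0015, 0, 0], [0, 0, 0], 0.087],
    [[-0.0015, 0, 0], [0, 0, 0], 0.087]
  ]
}}

```text
time_s: 28.95
tool_pos: [0.4878, -0.1242, 0.0818]
tool_rot: [179.9, -0.3, 76.5]
force: [1.3, 12.8, 9.6]
grip_width: 0.0869
```

```bash
python3 st.py
```

```text
local y -132.58 mm  x -1.58 z 81.83 F along +y 12.7 fz 9.6 w 0.0869 t 28.95
```

Request:
{"name": "send_rows", "arguments": {
  "steps": [
    [[-0.0005, 0, 0], [0, 0, 0], 0.087],
    [[-0.001, 0, 0], [0, 0, 0], 0.087],
    [[-0.0015, 0, 0], [0, 0, 0], 0.087],
    [[-0.0015, 0, 0], [0, 0, 0], 0.087],
    [[-0.0015, 0, 0], [0, 0, 0], 0.087]
  ]
}}

```text
time_s: 29.37
tool_pos: [0.4875, -0.1251, 0.0819]
tool_rot: [179.9, -0.4, 76.5]
force: [-0.0, 13.3, 9.5]
grip_width: 0.0867
```

```bash
python3 st.py
```

```text
local y -133.53 mm  x -1.61 z 81.86 F along +y 12.9 fz 9.5 w 0.0867 t 29.37
```

Request:
{"name": "send_rows", "arguments": {
  "steps": [
    [[-0.0005, 0, 0], [0, 0, 0], 0.087],
    [[-0.001, 0, 0], [0, 0, 0], 0.087],
    [[-0.0015, 0, 0], [0, 0, 0], 0.087],
    [[-0.0015, 0, 0], [0, 0, 0], 0.087],
    [[-0.0015, 0, 0], [0, 0, 0], 0.087]
  ]
}}

```text
time_s: 29.78
tool_pos: [0.4873, -0.126, 0.0819]
tool_rot: [179.9, -0.4, 76.6]
force: [0.5, 14.3, 9.5]
grip_width: 0.0873
```

```bash
python3 st.py; python3 -c "
from cell import env
env.read_camera('top')"; python3 st.py
```

```text
local y -134.47 mm  x -1.57 z 81.92 F along +y 14.0 fz 9.5 w 0.0873 t 29.78
local y -134.45 mm  x -1.55 z 81.91 F along +y 13.4 fz 9.4 w 0.087 t 29.83
```

Request:
{"name": "send_rows", "arguments": {
  "steps": [
    [[-0.0005, 0, 0], [0, 0, 0], 0.087],
    [[-0.001, 0, 0], [0, 0, 0], 0.087],
    [[-0.0015, 0, 0], [0, 0, 0], 0.087],
    [[-0.0015, 0, 0], [0, 0, 0], 0.087],
    [[-0.0015, 0, 0], [0, 0, 0], 0.087]
  ]
}}

```text
time_s: 30.25
tool_pos: [0.4872, -0.1266, 0.0819]
tool_rot: [179.9, -0.5, 76.6]
force: [0.9, 15.0, 9.1]
grip_width: 0.0872
```

```bash
python3 st.py; python3 -c "
from cell import env
env.read_camera('top')"; python3 st.py
```

```text
local y -135.12 mm  x -1.54 z 81.92 F along +y 14.8 fz 9.1 w 0.0872 t 30.25
local y -135.12 mm  x -1.57 z 81.89 F along +y 16.0 fz 9.9 w 0.087 t 30.3
```

The trigger has stalled at about 15.4 N, part way (about 0.31 rad), which is in the firm band. Releasing.

Request:
{"name": "send_rows", "arguments": {
  "steps": [
    [[0.006, 0, 0], [0, 0, 0], 0.087],
    [[0.012, 0, 0], [0, 0, 0], 0.087],
    [[0.018, 0, 0], [0, 0, 0], 0.087],
    [[0.024, 0, 0], [0, 0, 0], 0.087],
    [[0.027, 0, 0], [0, 0, 0], 0.087]
  ]
}}

```text
time_s: 30.72
tool_pos: [0.4908, -0.1075, 0.0803]
tool_rot: [-180.0, 0.1, 76.3]
force: [-0.3, 0.1, -1.1]
grip_width: 0.0867
```

```bash
python3 lk.py x >/dev/null; python3 lk.py w26; python3 st.py
```

```text
15 [[320.0, 133.0], [291.0, 318.0]]
20 [[341.0, 133.0], [311.0, 317.0]]
25 [[361.0, 133.0], [330.0, 316.0]]
30 [[381.0, 134.0], [350.0, 315.0]]
35 [[400.0, 134.0], [369.0, 313.0]]
40 [[419.0, 134.0], [387.0, 312.0]]
45 [[438.0, 134.0], [405.0, 311.0]]
local y -115.50 mm  x -2.41 z 80.45 F along +y 0.5 fz -0.8 w 0.0871 t 30.82
```

View pics/w26.png

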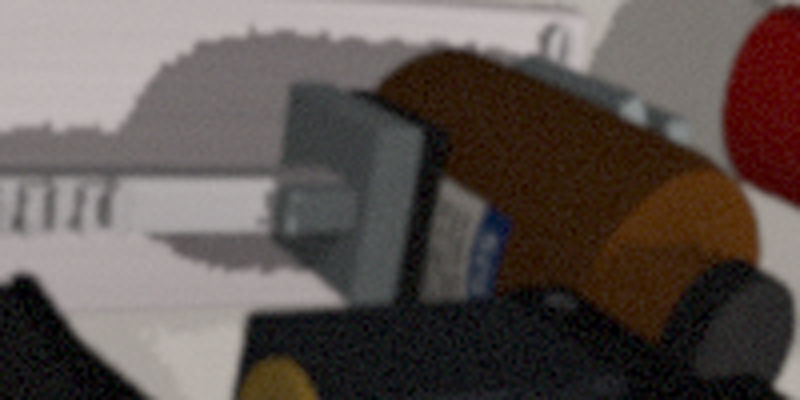

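The bottle is seated and the pad is pressed on it. I'll lift the gripper straight out.

Request:
{"name": "send_rows", "arguments": {
  "steps": [
    [[0.001, 0, -0.01], [0, 0, 0], 0.087],
    [[0.001, 0, -0.03], [0, 0, 0], 0.087],
    [[0.001, 0, -0.06], [0, 0, 0], 0.087],
    [[0.001, 0, -0.09], [0, 0, 0], 0.087],
    [[0.001, 0, -0.12], [0, 0, 0], 0.087]
  ]
}}

```text
time_s: 31.23
tool_pos: [0.4912, -0.1067, 0.2027]
tool_rot: [180.0, 0.0, 76.3]
force: [-0.5, -0.9, -0.2]
grip_width: 0.0872
```

Request:
{"name": "send_rows", "arguments": {
  "steps": [
    [[-0.03, 0, -0.01], [0, 0, 0], 0.087],
    [[-0.06, 0, -0.02], [0, 0, 0], 0.087],
    [[-0.1, 0, -0.02], [0, 0, 0], 0.087],
    [[-0.13, 0, -0.02], [0, 0, 0], 0.087],
    [[-0.15, 0, -0.02], [0, 0, 0], 0.087]
  ]
}}

```text
time_s: 31.65
tool_pos: [0.4542, -0.2568, 0.2216]
tool_rot: [180.0, 0.1, 76.1]
force: [-0.4, 0.3, 0.5]
grip_width: 0.0869
```

```bash
python3 - <<'E'
from h import *
from cell import env
for i in range(3): t=env.read_camera("top")
s=env.read_camera("side")
a=cv2.resize(t["pixels"][:,:,::-1][150:250,260:390],(520,400),interpolation=cv2.INTER_CUBIC)
b=cv2.resize(s["pixels"][:,:,::-1][170:280,260:336],(276,400),interpolation=cv2.INTER_CUBIC)
cv2.imwrite("pics/f1.png",np.hstack([a,b]))
cv2.imwrite("pics/f2.png",t["pixels"][:,:,::-1])
d=np.array([.2361,.9717,0]); org=np.array([.5206,.0043,0])
print((proj(t,[org+d*.075+[0,0,.126],org+d*.045+[0,0,.054]])-[260,150])*4)
E
python3 st.py
```

```text
[[136.7897845  180.82855109]
 [182.5798353  195.36282133]]
local y -264.59 mm  x -2.21 z 221.15 F along +y 0.7 fz 0.5 w 0.0869 t 31.85
```

View pics/f1.png

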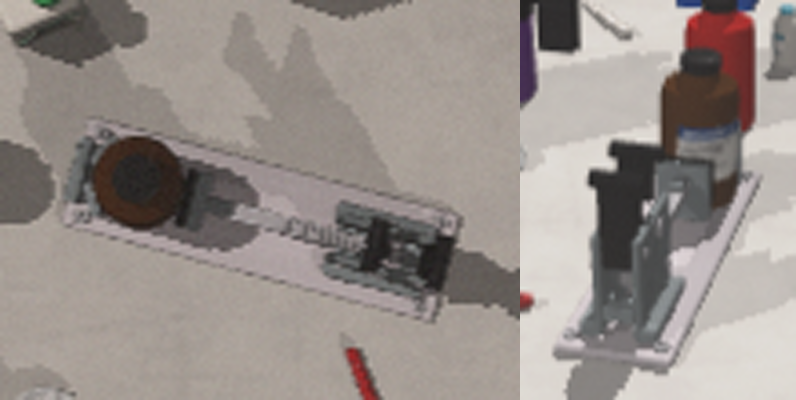

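View pics/f2.png

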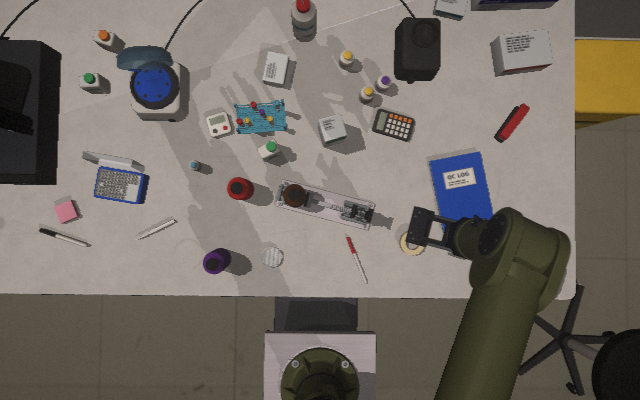

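The brown bottle's cap centre is at zoom (137,179), against (137,181) predicted for the seat. The pad touches it, the trigger is released, and the bystanders look unmoved. Handing in.

```bash
python3 -c "
from cell import env
print(env.sign_off())"
```

```text
the job is handed in; nothing more can be done
None
```

The brown bottle stands upright in the clamp, with the sliding jaw holding it against the V jaw. I handed the job in at about 32 s of the 72 s allowed; it reported no verdict.

**Clamping:** I squeezed and released the trigger seven times. On the last squeeze it stalled part way, at about 0.31 rad and 15.4 N (single readings 14.8 and 16.0 N). That is inside the 14 to 17 N firm band.

**Last checks:**
- **Seat:** in the top view the cap sits within about 1–2 mm of the seat.
- **Clamp:** the pad touches the bottle and the trigger is back in its released position.
- **Gripper:** it is clear of everything, and the reaction force reads about zero.
- **Other things:** they look unmoved in the top view; the arm partly covers the tape roll there.

**Did not agree or was not measured:**
- **Fingertip height:** the fingertips sat about 25 mm higher than the reported tool position, so I set heights from the pictures. The bottle was gripped near its shoulder, at 57 mm instead of 60, and hung about 3° off vertical until it was set down.
- **End-stop peaks:** three early fast strokes ran into the trigger's end stop, at about 22 to 32 N, above the 20 N given for the trigger. The pad was still clear of the bottle then.
- **Clamping force:** I did not measure the force left on the bottle. From the trigger readings I estimate about 12 N.

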